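Zero-check the soil probe on its test stand

TASK

Zero-check the soil probe: first, with the probe still in the rack, turn the knob on the test stand fully anticlockwise to its stop; then take the square-handled probe from the rack and hold its tip on the cross in the middle of the stand's sloping sprung pad, square to the pad's face, pressing gently so that the pad sinks about halfway. Finish while still holding it there, in the gripper and with only the probe touching the stand, and leave the other things where they are.

Things in the scene. Friction and masses are not known exactly. Their poses are not given: they have to be found in the camera images.
- station: Grey plastic test stand, fixed, 110 (x) x 220 (y) x 50 mm housing. Origin: centre of its underside; z up, its front is -x. Left (+y) on its flat top: the knob, axis 65 mm to +y of the origin. Right (-y, centre 60 mm from the origin): a 90 x 90 mm desk that slopes 25 degrees, low at the front (-x) and high at the back (its highest edge 90 mm above the underside), carrying the sprung pad.
- knob (a joint): Knob angle (rad). 0 = fully anticlockwise seen from above (the stop to go to), grows clockwise to the other stop at 1.6. It starts somewhere in between (0.6 to 1.4), turns with light friction (0.03 N m) and stays where it is left. At 0 the bar of the knob lies along the stand's x and its white line points to the stand's front.
- knob_grip (a point): On the knob's vertical axis, 87 mm above the stand's underside, in the upper half of the knob's upright grip bar; turns with the knob. The bar is 42 mm long (this point's x), 14 mm thick (y), 32 mm high, its top 7 mm above this point; 23 mm below this point is the top of the knob's 44 mm round skirt. A white line on top marks the bar's -x end.
- pad_spot (a point): Marked spot: centre of the cross on the top face of the pad, a steel disc 32 mm across and 6 mm thick on a rubber bellows, its face standing 22 mm above the sloping desk. z = outward normal of the face (leans 25 degrees from vertical to the stand's front), y = the stand's y. Sinks with the pad.
- pad (a joint): How far the pad is pushed in along its normal (m): 0 = free, 0.016 = bottomed. Light spring: about 0.5 N to start, then 350 N/m (8 mm is about 3.3 N).
- rack: Wooden tool rack, fixed: board 60 (x) x 220 (y) mm, 15 mm thick, its top 90 mm above the underside, on two end legs. Origin: centre of the underside; z up. Three 15 mm holes in a row along y at -75, 0 and +75 mm; one tool hangs in each by its shoulder. The probe, the dibber and the widger can be in any order.
- probe: Soil probe with a square black plastic handle: 24 x 24 mm, 90 mm long, flat top, small window on one side; below it a round steel shaft, 10 mm across, 75 mm long. 165 mm overall, 60 to 110 g. Origin: the end of the tip (flat, 6 mm across); z runs up the probe's axis to the handle, x and y are square to the handle's flats. Handle from 75 to 165 mm above the tip. In the rack it stands upright, tip down, handle resting on the board.
- dibber: Wooden dibber in the rack, round with a mushroom-shaped top; leave it. 157 mm long. Origin: its tip, z up.
- widger: Widger in the rack: round black handle 26 mm across, steel shaft; leave it. 163 mm long. Origin: its tip, z up.
- clay_pot: Small clay pot, 68 mm across, 58 mm high, standing between rack and stand. Origin: underside centre.
- watering_can: Orange plastic watering can, body 150 mm across, about 200 mm high with its handle, at the right. Origin: underside centre; spout to its -x, reaching 175 mm, handle to its +x, reaching 113 mm.
- blue_pot: Glazed blue pot, 150 mm across, 130 mm high, at the left. Origin: underside centre.
- seed_tray: Black plastic seedling tray, 150 x 300 x 45 mm, at the far side of the table. Origin: underside centre.
- weeder: Hand weeder with a wooden handle and steel fork, about 290 mm long and 24 mm high, lying along its x across the near side of the mat. Origin: under its middle.

How it is judged:
By the outcome, as a careful person would: the job done as asked, in the order asked, and still so for the second after the job is handed in, while the arm keeps its last pose, push and grip.
It also fails if it takes over 61 s, if anything falls off the work surface, if the arm or the gripper's body presses on something with over 40 N, if the wrist force passes 120 N, or if a joint passes its speed limit or range.

ROBOT

A 6-joint arm with a two-finger parallel gripper is mounted at the origin on the work surface. World frame = base frame: x ahead of the robot, y to its left, z up, the work surface at z = 0. Lengths are in m, angles in rad, forces in N, time in s.
With the tool pointing down it reaches from about 0.375 to 0.9 m from the base axis. Payload 3.1 kg.
Tool frame: the origin (TCP) lies midway between the tips of the shut fingers; the grasp point (between the pads) lies grip_point_offset behind it (grip_point_offset is the distance from the TCP to the grasp point, in m); y points along the fingers, z is the direction in which the jaws open and shut, and the axes are right-handed (so a half turn about y gives the same grasp; the last joint's range is limited). The gripper opens to 87 mm and grips with 3 to 60 N. Pads are 19 mm wide; open, the fingers measure 117 mm over their backs; the gripper's body (75 mm by 190 mm) begins 51 mm behind the grasp point.
Start: joints at [0.973, 0.527, 1.433, -0, 1.181, -0.178], TCP at [0.255, 0.571, 0.223] pointing down, gripper open.
Joint ranges: [-3.08, 3.08], [-0.75, 2.2], [0.22, 2.44], [-1.43, 4.57], [0, 2.65], [-2.85, 2.85]. Speed limits (rad/s): [2.79, 2.79, 3.14, 3.14, 3.14, 3.14].

INTERFACE

Orientations are given as a unit quaternion [x, y, z, w].
In Python, from rig import * gives the robot as it stands.
- The arm moves only by the tool jog_arm, never from a script. Its argument "increments" is a list that holds one entry, the list of rows, each a list of 7 numbers: the turn, a rotation vector about the world's x, y, z in degrees, then the shift along the world's x, y, z in m, then the closure, from -1 (fully open) to 1 (shut), so that 0 is half open. In form: [[[rx, ry, rz, x, y, z, jaw], ...]]. A call has 1 to 8 rows; each row is the pose to reach, as a shift and turn from the pose measured when the call began; what a row does not reach only later rows make up. A row lasts 1/10 s, in which the tool goes at most 50 mm and 8.59 degrees, less where a joint would pass 70% of its speed; a pose out of reach is approached as far as the arm can. A call with a gripper value outside its range is refused whole. The fingers move at their own pace and stop on an object; "squeeze" is the grip in N (left out, the last holds). Time passes only in rows, so rows that repeat a pose let the fingers close. It gives the time, the measured TCP pose, the force and the opening at its end, in the units of the state.
- get_obs(): the state, without advancing time (a new reading comes with each control period).
- camera(name): name is "scene" or "top" or "wrist"; returns the picture (420x560x3 uint8, red, green, blue); there is no depth.
- camera_info(name): a dict with "K" (3x3 intrinsics, pixels), "R" (3x3) and "t" (3): a world point X has camera coordinates R X + t. Camera axes: x right, y down, z forward; pixel columns grow to the right and rows downward; lengths in m; the calibration is good to about 2 mm. The wrist camera is an equidistant fisheye: a pixel r from the principal point sees the ray r / f radians off the axis. A picture is of the moment at which its call begins: read the wrist's pose just before it. camera_info takes no time and is no camera call; for the wrist camera it gives the pose at the moment of the call.
- hand_in(): hands the job in, once; it reports no verdict.
The state is a dict: "time": time; "q": joint angles; "joint_velocities": joint speeds; "joint_torque": joint torques, N m; "position": TCP position; "tool_rot": TCP orientation; "ft_force": force on the tool from outside, world axes, zero at the start; "moment": the same for the moment, N m; "grip_width": finger opening in m.
Only numpy, scipy, OpenCV 4.12 (cv2) and the standard library are available. Lean on these libraries where they do the work, as an engineer would, in place of code of your own. Each camera call takes 0.05 s, during which the arm holds its last target.

## Working session

There is one attempt and no reset: what is moved stays moved. The work goes in short steps, Python scripts to look and compute and a tool call to move; the robot and the scene stay as the last step left them, time stands still between calls to the robot, and variables do not carry over. Pictures are saved under pics/ and viewed, and the job is handed in when it is done.

Besides the shell and the picture viewer there is one more tool, called after ">>>" as name(argument=value, ...) on one line, values as JSON. jog_arm: Moves the arm, as the interface text tells. Its arguments: {"type":"object","properties":{"increments":{"type":"array","items":{"type":"array","items":{"type":"array","items":{"type":"number"}}}},"squeeze":{"type":"number"}},"required":["increments"]}

```bash
ls; mkdir -p pics
python3 - <<'E'
from rig import *
import cv2
o=get_obs(); print(o)
for n in ("scene","top","wrist"):
    i=camera_info(n); print(n,i)
    cv2.imwrite(f"pics/{n}0.png",cv2.cvtColor(camera(n),cv2.COLOR_RGB2BGR))
E
```

```text
pics
{'time': 0.0, 'q': array([ 9.72508415e-01,  5.28438838e-01,  1.43392027e+00,  5.00166059e-06,
        1.18139621e+00, -1.78480377e-01]), 'joint_velocities': array([ 0.00079296, -0.00150433,  0.00061498,  0.00096877, -0.00100312,
        0.00024625]), 'joint_torque': array([-2.34697491e-04, -4.40036452e+01, -1.76596516e+01,  6.32374990e-02,
        5.81848703e-02, -1.45330782e-04]), 'position': array([0.25427634, 0.57012417, 0.22158272]), 'tool_rot': array([ 0.69229298, -0.1476285 ,  0.14704636, -0.69087888]), 'ft_force': array([0.58306705, 0.26890825, 0.31158996]), 'moment': array([ 0.00280482, -0.03964456, -0.01786872]), 'grip_width': 0.08684635633056904}
scene {'K': array([[496.26058358,   0.        , 276.79330614],
       [  0.        , 496.26058358, 211.3090957 ],
       [  0.        ,   0.        ,   1.        ]]), 'R': array([[ 0.29205237,  0.95640106, -0.00155713],
       [ 0.53501652, -0.16472496, -0.82862719],
       [-0.79275642,  0.24116944, -0.55979868]]), 't': array([-0.1585827 , -0.23351133,  1.80699016])}
top {'K': array([[488.30526521,   0.        , 272.9022104 ],
       [  0.        , 488.30526521, 210.04044679],
       [  0.        ,   0.        ,   1.        ]]), 'R': array([[ 1.42751173e-02, -9.99890627e-01,  3.86716918e-03],
       [-9.75644343e-01, -1.47754230e-02, -2.18860235e-01],
       [ 2.18893436e-01, -6.48726228e-04, -9.75748555e-01]]), 't': array([-0.00345949,  0.60309938,  1.40685167])}
wrist {'K': array([[325.1922621 ,   0.        , 279.31025725],
       [  0.        , 325.1922621 , 211.07455275],
       [  0.        ,   0.        ,   1.        ]]), 'R': array([[ 0.40759973,  0.91315833, -0.00207985],
       [ 0.88075967, -0.39253481,  0.26491285],
       [ 0.24109096, -0.10981026, -0.96427011]]), 't': array([-0.62444444, -0.03202876,  0.38998627])}
```

View pics/scene0.png

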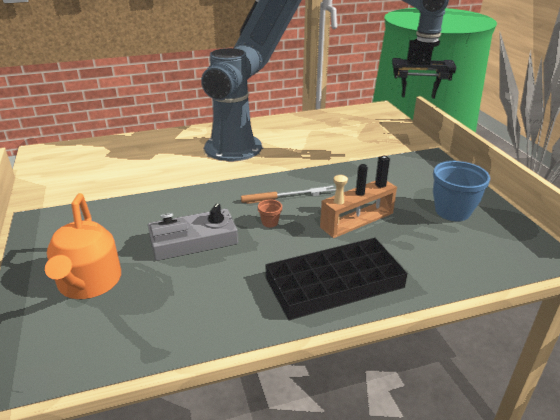

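View pics/top0.png

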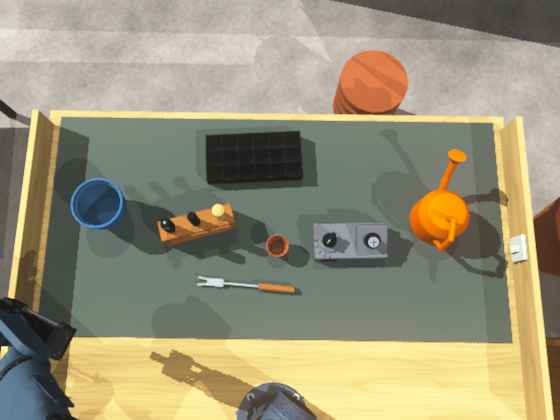

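View pics/wrist0.png

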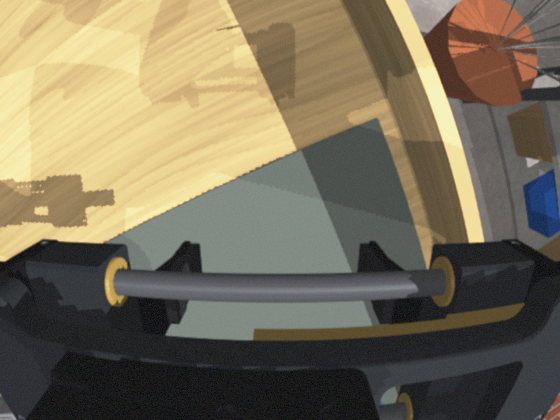

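The top view shows the stand near (350,240), with the knob at (330,240), the pad at (373,241) and the rack around (197,224). The scene view shows the dibber at the stand end of the rack, with two black handles beyond it. I'll enlarge these areas.

Run:
```python
import cv2
t=cv2.imread("pics/top0.png"); s=cv2.imread("pics/scene0.png")
def c(im,x,y,w,h,f,n): cv2.imwrite(n,cv2.resize(im[y:y+h,x:x+w],None,fx=f,fy=f,interpolation=cv2.INTER_CUBIC))
c(t,305,215,90,55,8,"pics/t_st.png"); c(t,150,195,95,55,8,"pics/t_rk.png")
c(s,140,195,105,70,7,"pics/s_st.png"); c(s,310,145,100,95,6,"pics/s_rk.png")
```

```text
(no output)
```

View pics/t_st.png

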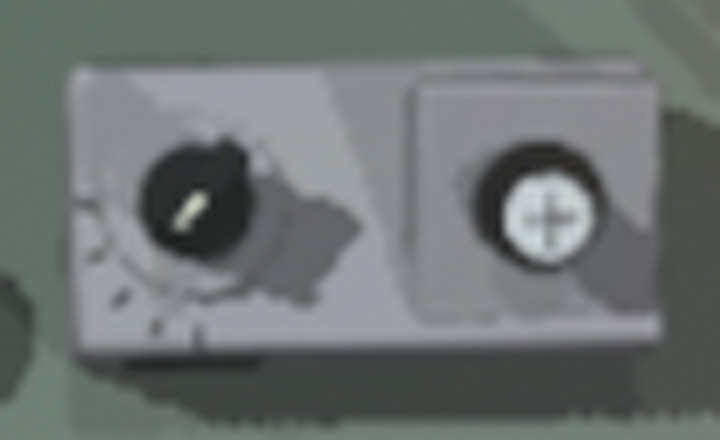

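View pics/t_rk.png

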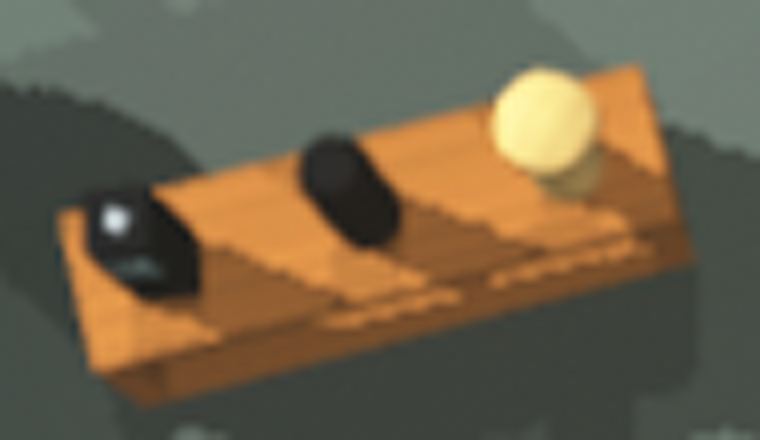

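View pics/s_st.png

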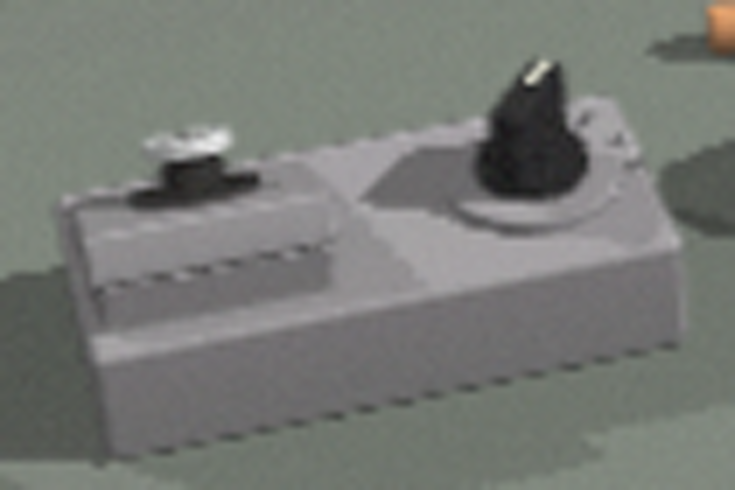

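View pics/s_rk.png

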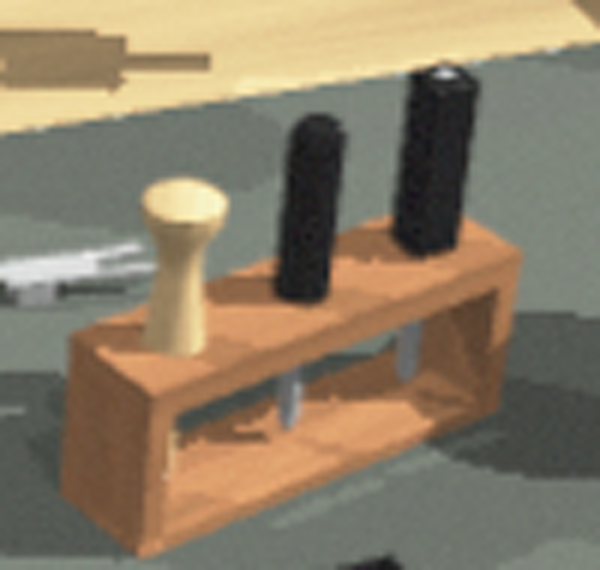

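The square probe is at the +y end of the rack. Next I'll fit the stand and rack poses from corner pixels in both views.

```bash
cat > h.py <<'E'
from rig import *
import numpy as np, cv2
from scipy.optimize import least_squares
from scipy.spatial.transform import Rotation as Ro
CI={n:camera_info(n) for n in("scene","top")}
def proj(n,X,ci=None):
    ci=ci or CI[n]; c=np.asarray(X)@ci["R"].T+ci["t"]
    if n=="wrist":
        th=np.arctan2(np.hypot(c[...,0],c[...,1]),c[...,2]); r=np.hypot(c[...,0],c[...,1])
        u=c[...,:2]/r[...,None]*th[...,None]*ci["K"][0,0]
    else: u=c[...,:2]/c[...,2:]*ci["K"][0,0]
    return u+ci["K"][:2,2]
def ray(n,px,ci=None):
    ci=ci or CI[n]; d=(np.asarray(px,float)-ci["K"][:2,2])/ci["K"][0,0]
    if n=="wrist":
        r=np.linalg.norm(d); v=np.r_[d/r*np.sin(r),np.cos(r)]
    else: v=np.r_[d,1]
    v=ci["R"].T@v; return -ci["R"].T@ci["t"],v/np.linalg.norm(v)
def onz(n,px,z,ci=None):
    o,v=ray(n,px,ci); return o+v*(z-o[2])/v[2]
def fit(obs,x0):
    def f(p):
        c,s=np.cos(p[2]),np.sin(p[2]);r=[]
        for n,X,u in obs:
            W=np.array([p[0]+c*X[0]-s*X[1],p[1]+s*X[0]+c*X[1],X[2]]); r+=list(proj(n,W)-u)
        return np.array(r)
    s=least_squares(f,x0,loss="soft_l1"); return s.x,f(s.x).reshape(-1,2)
E
python3 - <<'E'
from h import *
T=lambda x,y:np.array([305+x/8-.4,215+y/8-.4]); S=lambda x,y:np.array([140+x/7-.4,195+y/7-.4])
a,b=np.sin(np.radians(25)),np.cos(np.radians(25))
# pad spot: desk centre top height: 90-45*? 
dz=.09-.045*a   # desk 90mm along slope guess
pad=np.array([-.022*a,-.06,dz+.022*b])
o=[("top",(.055,.11,.05),T(73,70)),("top",(-.055,.11,.05),T(77,350)),("top",(-.055,-.11,.05),T(660,338)),
("scene",(.055,-.11,0),S(110,460)),("scene",(.055,.11,0),S(683,345)),("scene",(.055,.11,.05),S(680,243)),("scene",(.055,-.11,.05),S(95,360)),("scene",(-.055,.11,.05),S(608,98)),
("top",(0,.065,.094),T(207,186))]
p,r=fit(o,[.55,-.18,0]);print("station",p,np.degrees(p[2]));print(r.round(1))
c,s=np.cos(p[2]),np.sin(p[2])
for dd in(.045*a,.045*np.tan(np.radians(25))):
  P=np.array([-.022*a,-.06,.09-dd+.022*b]);W=np.array([p[0]+c*P[0]-s*P[1],p[1]+s*P[0]+c*P[1],P[2]])
  print("pad",P,W,proj("top",W),T(550,215),proj("scene",W),S(190,138))
A=onz("top",T(178,230),.094);B=onz("top",T(203,197),.094);print("line",A,B,np.degrees(np.arctan2(*(A-B)[:2][::-1])))
T=lambda x,y:np.array([150+x/8-.4,195+y/8-.4]); S=lambda x,y:np.array([310+x/6-.4,145+y/6-.4])
o=[("top",(.03,.11,.09),T(58,212)),("top",(.03,-.11,.09),T(640,65)),("top",(-.03,.11,.09),T(95,372)),("top",(-.03,-.11,.09),T(685,232)),
("scene",(-.03,-.11,.09),S(73,338)),("scene",(.03,-.11,.09),S(155,400)),("scene",(.03,.11,.09),S(522,258)),("scene",(.03,-.11,0),S(140,553)),("scene",(-.03,-.11,0),S(65,490))]
p,r=fit(o,[.6,.18,.2]);print("rack",p,np.degrees(p[2]));print(r.round(1))
c,s=np.cos(p[2]),np.sin(p[2])
for y in(-.075,0,.075):
  W=np.array([p[0]-s*y,p[1]+c*y,.18]);print(W,(proj("top",W)-[149.6,194.6])*8,(proj("scene",W)-[309.6,144.6])*6)
E
```

```text
station [ 0.51702458 -0.22817508  0.03501906] 2.006444124741
[[-0.9 -0.3]
 [ 0.   0.9]
 [ 0.6  0.9]
 [-0.5  1.8]
 [ 0.8  0.9]
 [ 0.4  0.4]
 [-1.1  0.7]
 [ 0.3 -0.9]
 [-0.3  0.5]]
pad [-0.0092976  -0.06        0.09092095] [ 0.50983339 -0.28846382  0.09092095] [372.82322242 240.79050554] [373.35  241.475] [166.2242576  215.73458198] [166.74285714 214.31428571]
pad [-0.0092976  -0.06        0.08895493] [ 0.50983339 -0.28846382  0.08895493] [372.68675788 240.89604863] [373.35  241.475] [166.3202558  216.36069668] [166.74285714 214.31428571]
line [ 0.49978462 -0.15337091  0.094     ] [ 0.51209451 -0.16262903  0.094     ] 143.0536336213433
rack [0.55857279 0.23445033 0.27020015] 15.481328406126186
[[-0.4  0.4]
 [-0.6  0.5]
 [-0.8 -0.2]
 [-1.5 -1.3]
 [-0.7 -0.3]
 [-0.7 -0.2]
 [ 0.  -0. ]
 [-0.3  1.7]
 [-0.9  1.3]]
[0.57859212 0.16217152 0.18      ] [535.69482545 114.34055948] [185.50393359 169.24844232]
[0.55857279 0.23445033 0.18      ] [324.78236969 167.60688275] [318.60676246 124.05755936]
[0.53855347 0.30672914 0.18      ] [112.48489484 221.2229951 ] [445.1586241   81.09085147]
```

Run:
```python
import rig
print([n for n in dir(rig) if n[0]!='_'], getattr(rig,'grip_point_offset',None))
from h import *
o=get_obs(); R=Ro.from_quat(o["tool_rot"]).as_matrix(); print(R.round(3)); print(o["position"])
ci=camera_info("wrist"); print(R.T@(-ci["R"].T@ci["t"]-o["position"]), (ci["R"]@R).round(3))
```

```text
['Unreachable', 'camera', 'camera_info', 'get_obs', 'grip_point_offset', 'hand_in'] 0.0187
[[ 0.913 -0.001  0.408]
 [-0.408 -0.001  0.913]
 [-0.    -1.    -0.002]]
[0.25441367 0.57027909 0.22180195]
[-0.07233757 -0.16153599  0.00057991] [[ 0.     0.     1.   ]
 [ 0.964 -0.265  0.   ]
 [ 0.265  0.964 -0.   ]]
```

>>> jog_arm(increments=[[[0,0,-13,0.255,-0.733,0,-1],[0,0,-13,0.255,-0.733,0,-1],[0,0,-13,0.255,-0.733,0,-1],[0,0,-13,0.255,-0.733,0,-1],[0,0,-13,0.255,-0.733,0,-1],[0,0,-13,0.255,-0.733,0,-1],[0,0,-13,0.255,-0.733,0,-1],[0,0,-13,0.255,-0.733,0,-1]]])

```text
time: 0.95
position: [0.3861, 0.191, 0.2222]
tool_rot: [0.671, -0.225, 0.224, -0.67]
ft_force: [1.3, -0.2, -0.2]
grip_width: 0.087
```

>>> jog_arm(increments=[[[0,0,0,0.129,-0.354,-0.02,-1],[0,0,0,0.129,-0.354,-0.02,-1],[0,0,0,0.129,-0.354,-0.02,-1],[0,0,0,0.129,-0.354,-0.02,-1],[0,0,0,0.129,-0.354,-0.02,-1],[0,0,0,0.129,-0.354,-0.02,-1],[0,0,0,0.129,-0.354,-0.02,-1],[0,0,0,0.129,-0.354,-0.02,-1]]])

```text
time: 1.75
position: [0.5165, -0.1671, 0.202]
tool_rot: [0.671, -0.225, 0.226, -0.669]
ft_force: [0.8, -0.5, -0.6]
grip_width: 0.0871
```

```bash
cat > shot.py <<'E'
import sys,pickle
from h import *
k=sys.argv[1]
o=get_obs();ci=camera_info("wrist");im=camera("wrist")
pickle.dump((o,ci),open(f"pics/{k}.pkl","wb"))
cv2.imwrite(f"pics/{k}.png",cv2.cvtColor(im,cv2.COLOR_RGB2BGR))
print(o["time"],o["position"].round(4),Ro.from_quat(o["tool_rot"]).as_matrix().round(3).tolist(),o["ft_force"].round(2),o["grip_width"],o["q"].round(2))
E
python3 shot.py w1
```

```text
1.75 [ 0.5165 -0.1671  0.202 ] [[0.797, 0.001, 0.604], [-0.604, -0.003, 0.797], [0.002, -1.0, -0.002]] [ 0.75 -0.51 -0.59] 0.08710726811733642 [-0.52  0.44  1.66 -0.    1.03 -1.44]
```

View pics/w1.png

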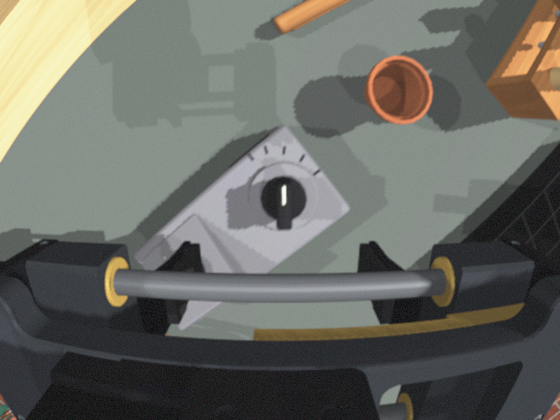

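The knob bar is already perpendicular to the jaws, with its white line at about (284,195). Next I'll zoom in for a more accurate position.

Run:
```python
import cv2
t=cv2.imread("pics/w1.png")
x,y,w,h,f=225,115,130,135,5
im=cv2.resize(t[y:y+h,x:x+w],None,fx=f,fy=f,interpolation=cv2.INTER_CUBIC)
im=cv2.convertScaleAbs(im,alpha=1.5,beta=20)
cv2.imwrite("pics/w1c.png",im[:600])
```

```text
(no output)
```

View pics/w1c.png

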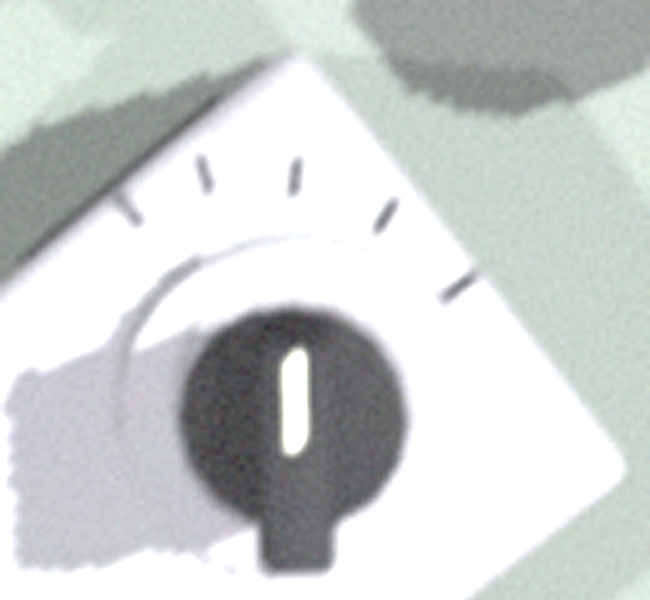

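Run:
```python
from h import *
import pickle
o,ci=pickle.load(open("pics/w1.pkl","rb"))
P=lambda x,y:(225+x/5-.4,115+y/5-.4)
c=onz("wrist",P(295,415),.062,ci);print("skirt",c)
a=onz("wrist",P(295,350),.094,ci);b=onz("wrist",P(293,455),.094,ci);e=onz("wrist",P(297,572),.094,ci)
print(a,b,e,np.degrees(np.arctan2(*(a-e)[:2][::-1])),np.linalg.norm(a-e)); print("bar center", e+(a-e)/np.linalg.norm(a-e)*.021)
for q in((-1.),):pass
print([onz("wrist",P(*q),.05,ci).round(4) for q in((297,58),(622,468))])
```

```text
skirt [ 0.51713441 -0.16204359  0.062     ]
[ 0.50196923 -0.15106296  0.094     ] [ 0.51636396 -0.16234176  0.094     ] [ 0.53365328 -0.1744919   0.094     ] 143.51872052293697 0.039405511520612446
bar center [ 0.51676821 -0.16200614  0.094     ]
[array([ 0.4637, -0.1211,  0.05  ]), array([ 0.5681, -0.1173,  0.05  ])]
```

>>> jog_arm(increments=[[[0,0,0.5,0.0005,0.005,-0.04,-0.6],[0,0,0.5,0.0005,0.005,-0.08,-0.4],[0,0,0.5,0.0005,0.005,-0.11,-0.4],[0,0,0.5,0.0005,0.005,-0.13,-0.4],[0,0,0.5,0.0005,0.005,-0.13,1],[0,0,0.5,0.0005,0.005,-0.13,1],[0,0,0.5,0.0005,0.005,-0.13,1],[0,0,0.5,0.0005,0.005,-0.13,1]]], squeeze=15)

```text
time: 2.6
position: [0.5199, -0.1661, 0.0734]
tool_rot: [0.673, -0.22, 0.226, -0.669]
ft_force: [0.0, -0.5, 0.6]
grip_width: 0.0371
```

>>> jog_arm(increments=[[[0,0,0,-0.0025,0.004,-0.001,1],[0,0,0,-0.0025,0.004,-0.001,1],[0,0,0,-0.0025,0.004,-0.001,1],[0,0,0,-0.0025,0.004,-0.001,1],[0,0,0,-0.0025,0.004,-0.001,1]]])

```text
time: 3.1
position: [0.5172, -0.1622, 0.0729]
tool_rot: [0.673, -0.22, 0.226, -0.669]
ft_force: [-2.6, -0.4, 5.5]
grip_width: 0.0137
```

```bash
python3 shot.py w2
```

```text
3.1 [ 0.5172 -0.1622  0.0729] [[0.801, 0.006, 0.598], [-0.598, -0.008, 0.801], [0.009, -1.0, -0.003]] [-2.63 -0.42  5.47] 0.013746127789651213 [-0.51  0.64  1.77 -0.01  0.72 -1.43]
```

View pics/w2.png

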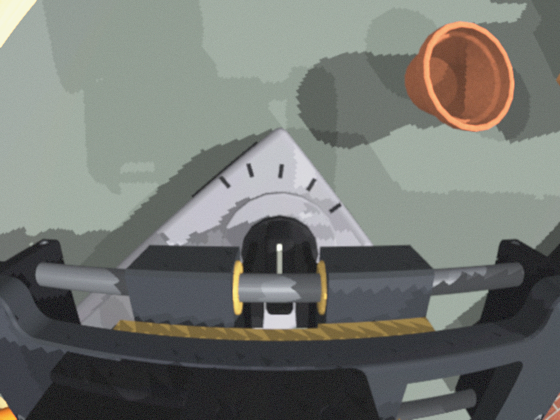

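>>> jog_arm(increments=[[[0,0,6,0,0,0.002,1],[0,0,12,0,0,0.002,1],[0,0,18,0,0,0.002,1],[0,0,24,0,0,0.002,1],[0,0,30,0,0,0.002,1],[0,0,35,0,0,0.002,1],[0,0,39,0,0,0.002,1],[0,0,40,0,0,0.002,1]]])

```text
time: 3.95
position: [0.517, -0.1618, 0.0736]
tool_rot: [0.707, 0.023, -0.017, -0.706]
ft_force: [2.1, 0.9, -9.8]
grip_width: 0.0142
```

Run:
```python
from h import *
o=get_obs();R=Ro.from_quat(o["tool_rot"]).as_matrix();print(np.degrees(np.arctan2(R[1,2],R[0,2])),o["ft_force"],o["moment"],o["grip_width"])
```

```text
93.19075142626639 [ 2.13707298  0.91971393 -9.78330029] [ 0.04029278 -0.30260453 -0.32527333] 0.014182293779504727
```

>>> jog_arm(increments=[[[0,0,2,0,0,0,1],[0,0,3,0,0,0,1],[0,0,4,0,0,0,1],[0,0,4,0,0,0,1]]])

```text
time: 4.35
position: [0.517, -0.1617, 0.0735]
tool_rot: [0.706, 0.047, -0.041, -0.706]
ft_force: [0.4, -0.3, -2.3]
grip_width: 0.0148
```

Run:
```python
from h import *
o=get_obs();R=Ro.from_quat(o["tool_rot"]).as_matrix();print(np.degrees(np.arctan2(R[1,2],R[0,2])),o["ft_force"],o["moment"],o["grip_width"])
```

```text
97.15930379435132 [ 0.39020151 -0.26222413 -2.32834394] [ 0.03314789  0.01215618 -0.30205842] 0.014757945898140699
```

>>> jog_arm(increments=[[[0,0,0,0,0,0,-0.3],[0,0,0,0,0,0,-0.3],[0,0,0,0,0,0,-0.3],[0,0,0,0,0,0.04,-0.3],[0,0,0,0,0,0.08,-0.3],[0,0,0,0,0,0.12,-0.3],[0,0,0,-0.02,0.03,0.15,-0.3],[0,0,0,-0.04,0.05,0.15,-0.3]]])

```text
time: 5.15
position: [0.4794, -0.1123, 0.2279]
tool_rot: [0.708, 0.05, -0.038, -0.704]
ft_force: [-0.3, -0.1, -1.2]
grip_width: 0.0561
```

```bash
python3 shot.py w3
```

```text
5.15 [ 0.4794 -0.1123  0.2279] [[0.992, 0.018, -0.125], [0.125, -0.004, 0.992], [0.017, -1.0, -0.007]] [-0.27 -0.11 -1.17] 0.056100329405008593 [-0.46  0.34  1.76  0.    1.02 -2.16]
```

View pics/w3.png

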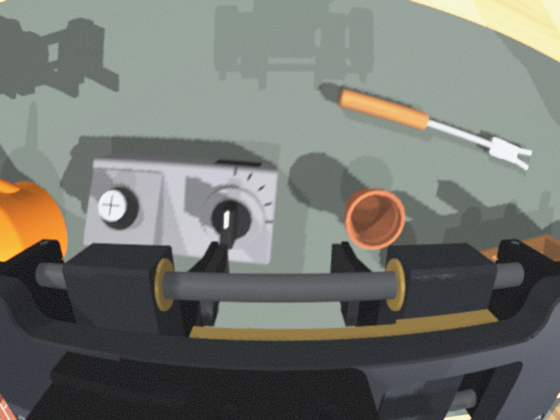

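Run:
```python
import cv2
t=cv2.imread("pics/w3.png")
x,y,w,h,f=85,150,195,115,4
cv2.imwrite("pics/w3c.png",cv2.resize(t[y:y+h,x:x+w],None,fx=f,fy=f,interpolation=cv2.INTER_CUBIC))
```

```text
(no output)
```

View pics/w3c.png

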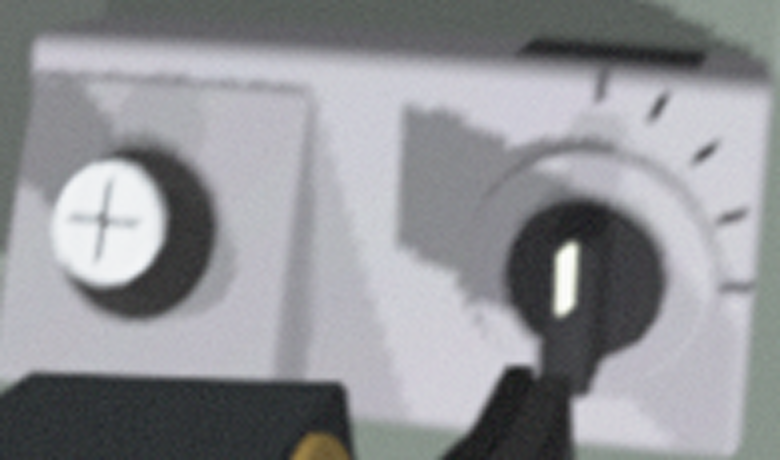

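Run:
```python
from h import *
import pickle
o,ci=pickle.load(open("pics/w3.pkl","rb"))
P=lambda x,y:(85+x/4-.4,150+y/4-.4)
a=onz("wrist",P(571,243),.094,ci);b=onz("wrist",P(561,312),.094,ci);print(a,b,np.degrees(np.arctan2(*(a-b)[:2][::-1])))
tl=onz("wrist",P(35,70),.05,ci);tr=onz("wrist",P(765,95),.05,ci);br=onz("wrist",P(740,450),.05,ci)
print(tr,br,np.degrees(np.arctan2(*(tr-br)[:2][::-1])), np.linalg.norm(tr-br),tl)
print("pad",onz("wrist",P(104,220),.0909,ci),"top:",onz("top",(373.35,241.475),.0909))
r=[ray("wrist",P(104,220),ci),ray("top",(373.35,241.475)),ray("scene",(166.74,214.31))]
A=sum(np.eye(3)-np.outer(v,v) for _,v in r);B=sum((np.eye(3)-np.outer(v,v))@o for o,v in r);print(np.linalg.solve(A,B))
```

```text
[ 0.49651604 -0.16048712  0.094     ] [ 0.51419462 -0.16159291  0.094     ] 176.42080398625993
[ 0.46320747 -0.11884442  0.05      ] [ 0.56572292 -0.11351438  0.05      ] -177.02372200855243 0.10265391661785471 [ 0.47795435 -0.33472179  0.05      ]
pad [ 0.50724767 -0.28728457  0.0909    ] top: [ 0.5078336  -0.28994955  0.0909    ]
[ 0.50705662 -0.28749123  0.09293257]
```

The line reads about 176° against an expected 182°. I'll check this with the top camera and from a clearer wrist position.

>>> jog_arm(increments=[[[0,0,-5,-0.02,-0.05,0,-0.3],[0,0,-5,-0.03,-0.05,0,-0.3],[0,0,-5,-0.03,-0.05,0,-0.3]]])

```text
time: 5.5
position: [0.4413, -0.1578, 0.2254]
tool_rot: [-0.706, -0.015, 0.011, 0.708]
ft_force: [-0.2, -0.7, -0.5]
grip_width: 0.0568
```

```bash
python3 shot.py w4
python3 - <<'E'
from h import *
cv2.imwrite("pics/top4.png",cv2.cvtColor(camera("top"),cv2.COLOR_RGB2BGR))
t=cv2.imread("pics/w4.png")
s=cv2.imread("pics/top4.png")[215:270,305:395]; s=cv2.resize(s,None,fx=8,fy=8,interpolation=cv2.INTER_CUBIC); cv2.imwrite("pics/top4c.png",s)
E
```

```text
5.5 [ 0.4413 -0.1578  0.2254] [[0.999, 0.006, -0.037], [0.037, 0.002, 0.999], [0.006, -1.0, 0.002]] [-0.22 -0.74 -0.53] 0.05676462761762833 [-0.59  0.31  1.81  0.01  1.01 -2.2 ]
```

View pics/w4.png

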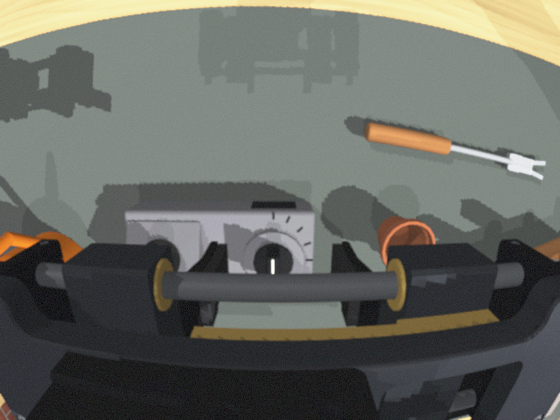

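View pics/top4c.png

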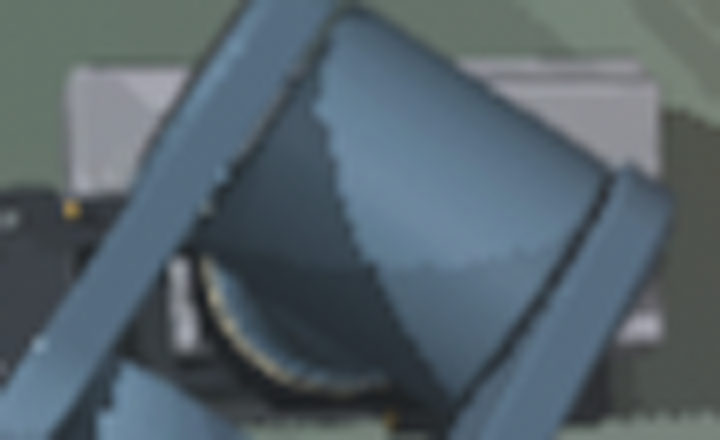

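The arm blocks the top view and the knob is too low in the wrist picture. Moving +x will bring it into the clear.

>>> jog_arm(increments=[[[0,0,0,0.05,-0.005,0,-0.3],[0,0,0,0.09,-0.005,0,-0.3],[0,0,0,0.11,-0.005,0,-0.3],[0,0,0,0.11,-0.005,0,-0.3]]])

```text
time: 6.0
position: [0.5563, -0.1619, 0.2248]
tool_rot: [-0.707, -0.018, 0.011, 0.707]
ft_force: [-1.6, -0.7, 0.9]
grip_width: 0.0563
```

```bash
python3 shot.py w5
python3 - <<'E'
import cv2
t=cv2.imread("pics/w5.png")
x,y,w,h,f=130,100,190,140,4
cv2.imwrite("pics/w5c.png",cv2.resize(t[y:y+h,x:x+w],None,fx=f,fy=f,interpolation=cv2.INTER_CUBIC))
E
```

```text
6.0 [ 0.5563 -0.1619  0.2248] [[0.999, 0.01, -0.042], [0.042, 0.001, 0.999], [0.01, -1.0, 0.001]] [-1.63 -0.67  0.85] 0.056308091654190845 [-0.48  0.46  1.55  0.01  1.12 -2.09]
```

View pics/w5c.png

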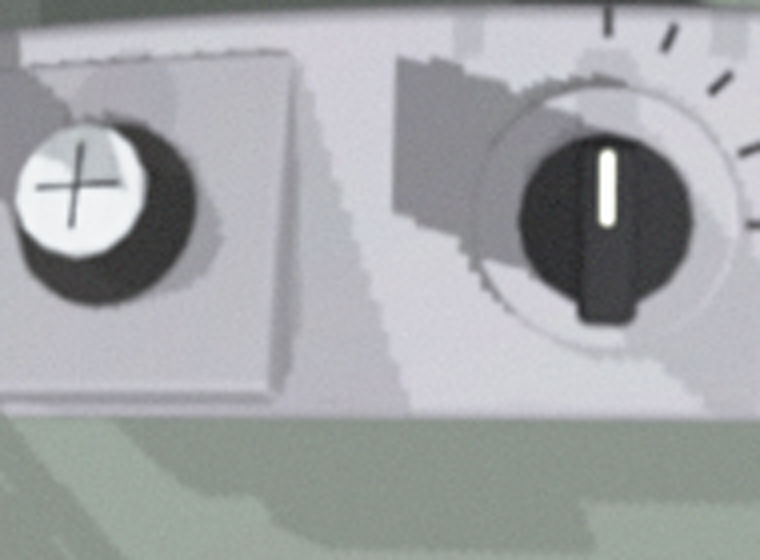

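Run:
```python
from h import *
import pickle
o,ci=pickle.load(open("pics/w5.pkl","rb"))
P=lambda x,y:(130+x/4-.4,100+y/4-.4)
an=lambda a,b:np.degrees(np.arctan2(*(a-b)[:2][::-1]))
a=onz("wrist",P(607,150),.094,ci);b=onz("wrist",P(607,320),.094,ci);print(a,b,an(a,b))
t=onz("wrist",P(608,12),.05,ci);k=onz("wrist",P(606,216),.062,ci);print(t,k,an(t,k))
e1=onz("wrist",P(20,416),.05,ci);e2=onz("wrist",P(720,418),.05,ci);print("back edge",e1,e2,an(e2,e1)-90)
o3,c3=pickle.load(open("pics/w3.pkl","rb"))
r=[ray("wrist",P(78,186),ci),ray("wrist",(85+26-.4,150+55-.4),c3),ray("top",(373.35,241.475)),ray("scene",(166.74,214.31))]
print([ (o+v*(.0909-o[2])/v[2]).round(4) for o,v in r])
A=sum(np.eye(3)-np.outer(v,v) for _,v in r);B=sum((np.eye(3)-np.outer(v,v))@o for o,v in r);print(np.linalg.solve(A,B))
```

```text
[ 0.49734302 -0.16199584  0.094     ] [ 0.53599931 -0.1603449   0.094     ] -177.55448384538943
[ 0.46392311 -0.16287484  0.05      ] [ 0.51546318 -0.16127245  0.062     ] -178.2192354421974
back edge [ 0.57638944 -0.32598624  0.05      ] [ 0.56928519 -0.12837087  0.05      ] 2.0588881120074944
[array([ 0.5076, -0.2875,  0.0909]), array([ 0.5072, -0.2873,  0.0909]), array([ 0.5078, -0.2899,  0.0909]), array([ 0.5036, -0.2864,  0.0909])]
[ 0.50716085 -0.28732877  0.09284633]
```

The knob line reads 182.4° against a stand yaw of 182.1°, and it lines up with the end tick, so the knob is at its stop. Now to the rack.

>>> jog_arm(increments=[[[0,0,0,0.01,0.45,0.06,-0.3],[0,0,0,0.01,0.45,0.06,-0.3],[0,0,0,0.01,0.45,0.06,-0.3],[0,0,0,0.01,0.45,0.06,-0.3],[0,0,0,0.01,0.45,0.06,-0.3],[0,0,0,0.01,0.45,0.06,-0.3],[0,0,0,0.01,0.45,0.06,-0.3],[0,0,0,0.01,0.45,0.06,-0.3]]])

```text
time: 6.85
position: [0.5606, 0.2357, 0.2774]
tool_rot: [-0.706, -0.016, 0.013, 0.707]
ft_force: [1.2, -0.9, 0.2]
grip_width: 0.0564
```

>>> jog_arm(increments=[[[0,0,0,0,0.05,0,-0.3],[0,0,0,0,0.05,0,-0.3],[0,0,0,0,0.05,0,-0.3],[0,0,0,0,0.05,0,-0.3]]])

```text
time: 7.25
position: [0.5597, 0.2845, 0.2769]
tool_rot: [-0.707, -0.016, 0.014, 0.707]
ft_force: [0.4, -0.2, 0.2]
grip_width: 0.0568
```

```bash
python3 shot.py w6
```

```text
7.25 [0.5597 0.2845 0.2769] [[0.999, 0.003, -0.041], [0.041, 0.0, 0.999], [0.003, -1.0, 0.0]] [ 0.43 -0.17  0.16] 0.05681486077170956 [ 0.29  0.48  1.36 -0.    1.3  -1.32]
```

View pics/w6.png

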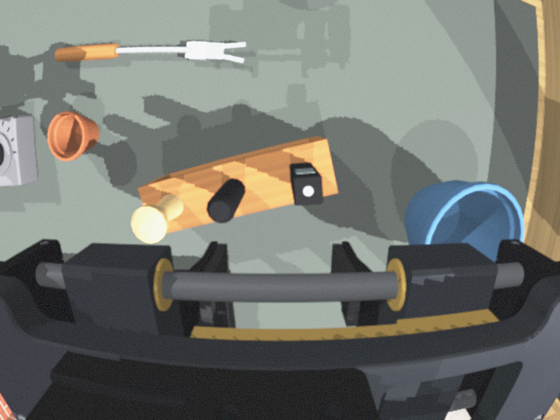

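Run:
```python
import cv2
t=cv2.imread("pics/w6.png")
x,y,w,h,f=265,130,85,85,7
cv2.imwrite("pics/w6c.png",cv2.convertScaleAbs(cv2.resize(t[y:y+h,x:x+w],None,fx=f,fy=f,interpolation=cv2.INTER_CUBIC),alpha=1.8,beta=20))
```

```text
(no output)
```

View pics/w6c.png

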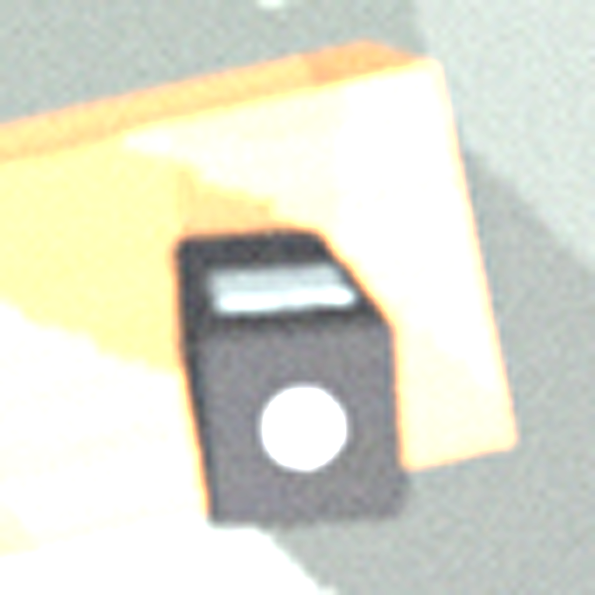

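Run:
```python
from h import *
import pickle
o,ci=pickle.load(open("pics/w6.pkl","rb"))
P=lambda x,y:(265+x/7-.4,130+y/7-.4)
q=np.array([onz("wrist",P(*p),.18,ci) for p in((192,335),(390,325),(405,512),(213,522))]);print(q.round(4))
an=lambda v:np.degrees(np.arctan2(v[1],v[0]))
for i in range(4): d=q[(i+1)%4]-q[i];print(np.linalg.norm(d[:2]).round(4),an(d).round(1))
print("c",q.mean(0),"dot",onz("wrist",P(304,428),.18,ci))
print("top cam dot", onz("top",(150+115/8-.4,195+218/8-.4),.18))
```

```text
[[0.5305 0.2939 0.18  ]
 [0.5283 0.3167 0.18  ]
 [0.5504 0.3201 0.18  ]
 [0.5526 0.2975 0.18  ]]
0.0229 95.6
0.0224 8.6
0.0227 -84.5
0.0224 -170.8
c [0.54042419 0.3070713  0.18      ] dot [0.54085318 0.30750609 0.18      ]
top cam dot [0.53969998 0.30593305 0.18      ]
```

The probe's top is centred at about (0.5405, 0.307), with its flats at 7° and 97°. I'll align the jaws and descend.

>>> jog_arm(increments=[[[0,0,5,-0.019,0.0225,0,-0.3],[0,0,5,-0.019,0.0225,-0.03,-0.3],[0,0,5,-0.019,0.0225,-0.05,-0.3],[0,0,5,-0.019,0.0225,-0.06,-0.3],[0,0,5,-0.019,0.0225,-0.06,-0.3]]])

```text
time: 7.8
position: [0.5405, 0.3048, 0.2156]
tool_rot: [0.706, 0.044, -0.044, -0.706]
ft_force: [-0.1, -0.3, -0.1]
grip_width: 0.0563
```

```bash
python3 shot.py w7
```

```text
7.8 [0.5405 0.3048 0.2156] [[0.992, -0.0, -0.125], [0.125, -0.001, 0.992], [-0.0, -1.0, -0.001]] [-0.14 -0.28 -0.1 ] 0.05631365497473294 [ 0.33  0.53  1.45 -0.    1.16 -1.36]
```

View pics/w7.png

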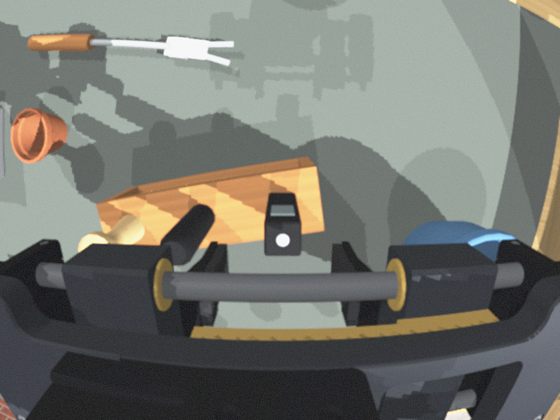

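>>> jog_arm(increments=[[[0,0,0,0,0.002,-0.02,-0.3],[0,0,0,0,0.002,-0.045,-0.3],[0,0,0,0,0.002,-0.07,-0.3],[0,0,0,0,0.002,-0.085,-0.3],[0,0,0,0,0.002,-0.085,-0.3],[0,0,0,0,0.002,-0.085,1],[0,0,0,0,0.002,-0.085,1],[0,0,0,0,0.002,-0.085,1]]], squeeze=30)

```text
time: 8.65
position: [0.5424, 0.3076, 0.1335]
tool_rot: [-0.705, -0.046, 0.042, 0.706]
ft_force: [-0.2, 0.4, -0.3]
grip_width: 0.0398
```

>>> jog_arm(increments=[[[0,0,0,0,0,0,1],[0,0,0,0,0,0,1],[0,0,0,0,0,0,1]]])

```text
time: 8.95
position: [0.5429, 0.3078, 0.1343]
tool_rot: [-0.705, -0.047, 0.042, 0.706]
ft_force: [-0.4, -0.1, 3.5]
grip_width: 0.024
```

```bash
python3 shot.py w8
```

```text
8.95 [0.5429 0.3078 0.1343] [[0.992, 0.007, -0.125], [0.125, 0.002, 0.992], [0.007, -1.0, 0.001]] [-0.35 -0.09  3.51] 0.024049655316297807 [ 0.34  0.63  1.52 -0.    0.99 -1.36]
```

View pics/w8.png

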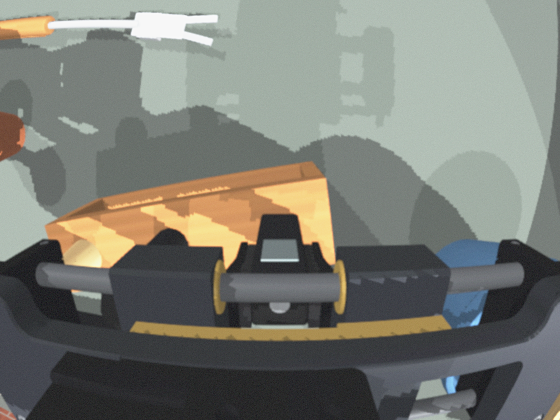

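>>> jog_arm(increments=[[[0,0,0,0,0,0.01,1],[0,0,0,0,0,0.025,1],[0,0,0,0,0,0.045,1],[0,0,0,0,0,0.065,1],[0,0,0,0,0,0.085,1],[0,0,0,0,0,0.105,1],[0,0,0,0,0,0.12,1],[0,0,0,0,0,0.12,1]]])

```text
time: 9.8
position: [0.5442, 0.3083, 0.2571]
tool_rot: [-0.705, -0.049, 0.04, 0.707]
ft_force: [0.1, 0.2, -1.2]
grip_width: 0.0242
```

```bash
python3 - <<'E'
from h import *
o=get_obs();print(o["position"],o["ft_force"],Ro.from_quat(o["tool_rot"]).as_matrix().round(4).tolist())
im=cv2.cvtColor(camera("scene"),cv2.COLOR_RGB2BGR);cv2.imwrite("pics/s9.png",im)
cv2.imwrite("pics/s9c.png",cv2.resize(im[70:250,310:430],None,fx=3.3,fy=3.3,interpolation=cv2.INTER_CUBIC))
print((proj("scene",o["position"])-[310,70])*3.3)
E
python3 shot.py w9
```

```text
[0.54419024 0.30834525 0.25711124] [ 0.07825362  0.20252172 -1.15460005] [[0.992, 0.0116, -0.1254], [0.1253, 0.0036, 0.9921], [0.012, -0.9999, 0.0021]]
[260.14263678 207.75524403]
9.85 [0.5433 0.308  0.2555] [[0.992, 0.009, -0.125], [0.125, 0.003, 0.992], [0.009, -1.0, 0.002]] [ 0.06 -0.52 -0.24] 0.02389096890891697 [ 0.34  0.49  1.4  -0.    1.24 -1.36]
```

View pics/s9c.png

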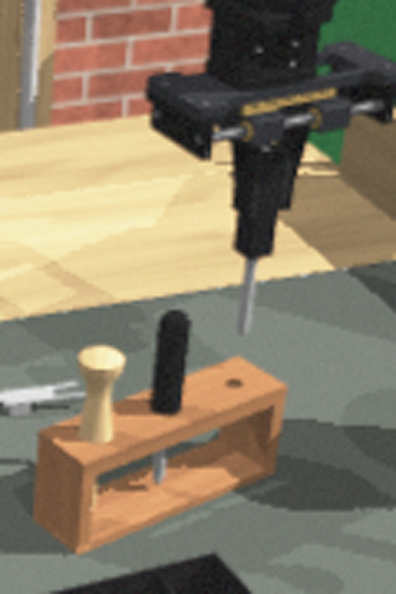

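View pics/w9.png

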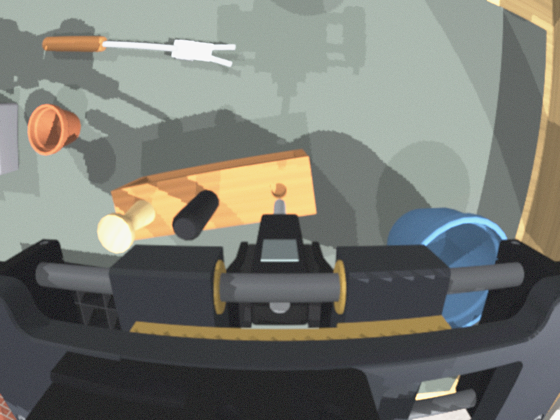

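Run:
```python
import cv2
t=cv2.imread("pics/w9.png");x,y,w,h,f=245,170,75,75,8
cv2.imwrite("pics/w9c.png",cv2.resize(t[y:y+h,x:x+w],None,fx=f,fy=f,interpolation=cv2.INTER_CUBIC))
t=cv2.imread("pics/s9.png");x,y,w,h,f=365,125,45,60,10
cv2.imwrite("pics/s9d.png",cv2.resize(t[y:y+h,x:x+w],None,fx=f,fy=f,interpolation=cv2.INTER_CUBIC))
```

```text
(no output)
```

View pics/w9c.png

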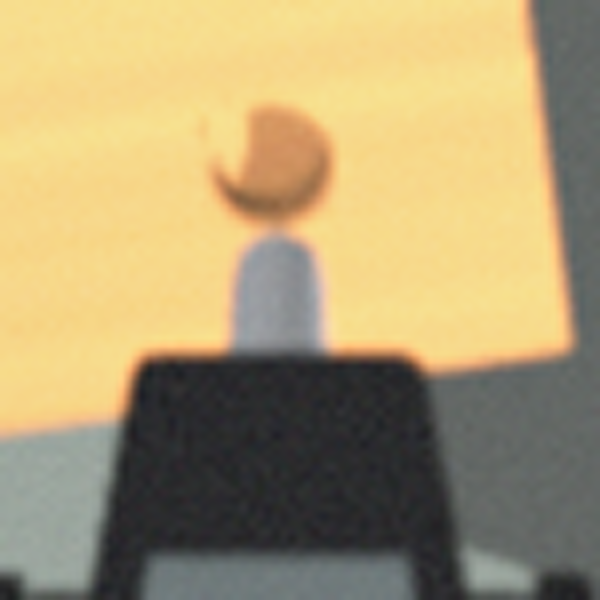

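View pics/s9d.png

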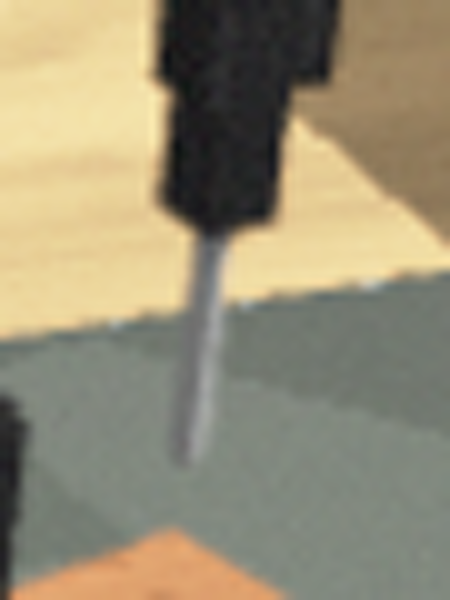

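Run:
```python
from h import *
import pickle
o,ci=pickle.load(open("pics/w9.pkl","rb"))
R=Ro.from_quat(o["tool_rot"]).as_matrix();p=o["position"]
print(-ci["R"].T@ci["t"]-p, R.T@(-ci["R"].T@ci["t"]-p))
# probe frame in tool: axis up = -y tool. params: ox, oz (tip, mm), pitch about tool z, L
W=lambda x,y:np.array([245+x/8-.4,170+y/8-.4]); S=lambda x,y:np.array([365+x/10-.4,125+y/10-.4])
def pts(q,P):
    ox,oz,pt,rl,L=q[0]/1e3,q[1]/1e3,np.radians(q[2]),np.radians(q[3]),q[4]/1e3
    # local: x, h(up), z -> tool vec, rotate about tip
    v=np.array([P[0],-P[1],P[2]]); v=Ro.from_euler("zx",[pt,rl]).apply(v)
    return p+R@(np.array([ox,L,oz])+v)
obs=[("wrist",(-.003,0,0),W(278,236),.3),("wrist",(-.012,.075,0),W(281,357),.3),("wrist",(-.012,.075,-.012),W(143,359),.5),("wrist",(-.012,.075,.012),W(418,357),.5),
("scene",(0,0,0),S(187,463),1)]
def f(q):
    r=[]
    for n,P,u,s in obs: r+=list((proj(n,pts(q,P),ci if n=="wrist" else None)-u)/s)
    r+=[q[0]/3,q[1]/1.5,q[2]/2,q[3]/1,(q[4]-119.3)/1.5]; return np.array(r)
s=least_squares(f,[0,0,0,0,119.3]);print(s.x.round(2));print(f(s.x).round(1))
C=np.linalg.inv(s.jac.T@s.jac);print(np.sqrt(np.diag(C)).round(2)); print("tip",pts(s.x,(0,0,0)))
```

```text
[-0.07291652 -0.00884314  0.1608927 ] [-0.07198902 -0.1615509   0.00060671]
[ -2.72   0.42   1.16  -0.21 119.62]
[ 0.   0.1 -0.1  0.2 -2.  -0.4  2.1  0.1 -0.4  1.8 -0.9  0.3  0.6 -0.2
  0.2]
[0.4  0.26 0.24 0.22 1.25]
tip [0.54160791 0.30840003 0.13581822]
```

```bash
cat > tgt.py <<'E'
from h import *
ya=np.radians(2.05); sl=np.radians(25)
n=np.array([-np.sin(sl)*np.cos(ya),-np.sin(sl)*np.sin(ya),np.cos(sl)])
PT=np.radians(0.9)
def target(spot,h,tipT=np.array([-.0026,.1196,.0003])):
    z=np.array([-np.sin(ya),np.cos(ya),0]); y0=-n; x0=np.cross(y0,z)
    R0=np.stack([x0,y0,z],1)          # tool if probe perfectly along tool
    R=R0@Ro.from_euler("z",-PT).as_matrix()   # so that R@(sinPT,-cosPT,0)=n
    return R,spot+n*h-R@tipT
def delta(R,p,o=None):
    o=o or get_obs(); Rc=Ro.from_quat(o["tool_rot"]).as_matrix()
    rv=np.degrees(Ro.from_matrix(R@Rc.T).as_rotvec()); return rv.round(2),(p-o["position"]).round(4)
E
python3 - <<'E'
from tgt import *
R,p=target(np.array([.5075,-.288,.092]),.03)
print(R.round(3),p,R@[np.sin(PT),-np.cos(PT),0],n); print(delta(R,p), get_obs()["position"])
E
```

```text
[[ 0.899  0.437 -0.036]
 [ 0.032  0.016  0.999]
 [ 0.437 -0.9    0.   ]] [ 0.44496959 -0.29053844  0.22791203] [-0.42234778 -0.01511774  0.90630779] [-0.42234778 -0.01511774  0.90630779]
(array([  2.01, -25.46,  -5.07]), array([-0.0976, -0.5982, -0.0263])) [0.54256794 0.30770805 0.25420812]
```

>>> jog_arm(increments=[[[0,0,0,-0.03,0,0.01,1],[0,0,0,-0.07,0,0.03,1],[0,0,0,-0.1,-0.02,0.04,1],[0,0,0,-0.1,-0.06,0.04,1],[0,0,0,-0.1,-0.1,0.04,1],[0,0,0,-0.1,-0.14,0.04,1],[0,0,0,-0.1,-0.18,0.04,1],[0,0,0,-0.1,-0.22,0.04,1]]])

```text
time: 10.7
position: [0.4414, 0.0863, 0.2932]
tool_rot: [-0.705, -0.046, 0.043, 0.706]
ft_force: [1.0, 0.1, 0.3]
grip_width: 0.0238
```

>>> jog_arm(increments=[[[0,-3,0,0,-0.04,0,1],[0,-6,0,0,-0.08,0,1],[0,-9,-1,0,-0.12,0,1],[0,-12,-2,0,-0.16,0,1],[0,-15,-3,0,-0.2,0,1],[0,-18,-4,0,-0.24,0,1],[0,-21,-4,0,-0.28,0,1],[0,-23,-5,0,-0.32,0,1]]])

```text
time: 11.5
position: [0.44, -0.2344, 0.2919]
tool_rot: [0.7, 0.154, 0.129, -0.685]
ft_force: [1.5, 0.4, -1.4]
grip_width: 0.0241
```

Run:
```python
from tgt import *
R,p=target(np.array([.5075,-.288,.092]),.03)
print(delta(R,p), get_obs()["position"],get_obs()["q"],get_obs()["grip_width"])
```

```text
(array([ 1.72, -2.7 ,  0.35]), array([ 0.005 , -0.0561, -0.064 ])) [ 0.43998518 -0.23439101  0.29187982] [-0.90937404  0.14420077  1.91126016  0.40963209  0.86040014 -2.7504361 ] 0.024072432556672938
```

Joint 6 is at -2.75, close to its -2.85 limit. The probe's yaw about its own axis is free, so I'll roll the tool -45° about the pad normal.

```bash
cat >> tgt.py <<'E'
def target2(spot,h,roll=-45,tipT=np.array([-.0026,.1196,.0003])):
    R,_=target(spot,h,tipT); R=Ro.from_rotvec(n*np.radians(roll)).as_matrix()@R
    return R,spot+n*h-R@tipT
E
python3 - <<'E'
from tgt import *
R,p=target2(np.array([.5075,-.288,.092]),.03)
print(R.round(3),p,R@[np.sin(PT),-np.cos(PT),0],n); print(delta(R,p))
R,p=target2(np.array([.5075,-.288,.092]),.06);print(delta(R,p))
E
```

```text
[[ 0.659  0.433  0.615]
 [-0.684  0.004  0.73 ]
 [ 0.313 -0.902  0.299]] [ 0.44460126 -0.29097391  0.22773312] [-0.42234778 -0.01511774  0.90630779] [-0.42234778 -0.01511774  0.90630779]
(array([ 19.68,  -2.55, -40.91]), array([ 0.0046, -0.0566, -0.0641]))
(array([ 19.68,  -2.55, -40.91]), array([-0.0081, -0.057 , -0.037 ]))
```

>>> jog_arm(increments=[[[3.9,-0.5,-8,-0.002,0,0,1],[7.9,-1,-16,-0.004,0,0,1],[11.8,-1.5,-24,-0.006,-0.01,0,1],[15.7,-2,-32,-0.008,-0.03,0,1],[19.7,-2.5,-40.9,-0.008,-0.045,-0.015,1],[19.7,-2.5,-40.9,-0.008,-0.057,-0.03,1],[19.7,-2.5,-40.9,-0.008,-0.057,-0.037,1],[19.7,-2.5,-40.9,-0.008,-0.057,-0.037,1]]])

```text
time: 12.3
position: [0.4311, -0.2899, 0.2529]
tool_rot: [-0.581, 0.11, -0.397, 0.702]
ft_force: [0.5, 0.9, -0.8]
grip_width: 0.0236
```

```bash
python3 - <<'E'
from tgt import *
R,p=target2(np.array([.5075,-.288,.092]),.03)
print(delta(R,p), get_obs()["q"],get_obs()["grip_width"],get_obs()["ft_force"])
E
python3 shot.py w10
```

```text
(array([-0.28, -0.19, -0.07]), array([ 0.0135, -0.0011, -0.0252])) [-1.04154798  0.24939577  1.92108506  0.53938139  0.82024203 -2.20344841] 0.02360848026653065 [ 0.4769119   0.88676747 -0.76173925]
12.3 [ 0.4311 -0.2899  0.2529] [[0.661, 0.43, 0.615], [-0.685, 0.009, 0.729], [0.307, -0.903, 0.3]] [ 0.48  0.89 -0.76] 0.02360848026653065 [-1.04  0.25  1.92  0.54  0.82 -2.2 ]
```

View pics/w10.png

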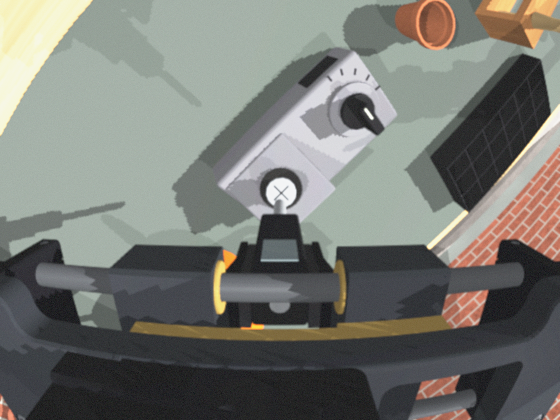

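>>> jog_arm(increments=[[[-0.3,-0.2,0,0.007,-0.001,-0.014,1],[-0.3,-0.2,0,0.014,-0.001,-0.028,1],[-0.3,-0.2,0,0.021,-0.001,-0.0415,1],[-0.3,-0.2,0,0.021,-0.001,-0.0415,1],[-0.3,-0.2,0,0.021,-0.001,-0.0415,1]]])

```text
time: 12.85
position: [0.4527, -0.2904, 0.2128]
tool_rot: [-0.583, 0.106, -0.398, 0.7]
ft_force: [0.3, -0.1, -0.7]
grip_width: 0.0241
```

```bash
python3 - <<'E'
from tgt import *
R,p=target2(np.array([.5075,-.288,.092]),.012)
o=get_obs();print(delta(R,p),o["grip_width"],o["ft_force"])
for k in("scene","top"): cv2.imwrite(f"pics/{k}11.png",cv2.cvtColor(camera(k),cv2.COLOR_RGB2BGR))
E
python3 shot.py w11
python3 - <<'E'
import cv2
def c(f0,x,y,w,h,f,n): cv2.imwrite(n,cv2.resize(cv2.imread(f0)[y:y+h,x:x+w],None,fx=f,fy=f,interpolation=cv2.INTER_CUBIC))
c("pics/w11.png",240,140,85,85,7,"pics/w11c.png");c("pics/scene11.png",135,135,90,120,5,"pics/s11c.png")
E
```

```text
(array([ 0.12,  0.08, -0.17]), array([-0.0005, -0.0003, -0.0014])) 0.024067872429299943 [ 0.28018899 -0.0513275  -0.67593056]
12.95 [ 0.4527 -0.2911  0.2133] [[0.66, 0.435, 0.613], [-0.682, 0.002, 0.732], [0.317, -0.901, 0.298]] [ 0.79  0.51 -1.08] 0.023669368456966565 [-1.    0.34  1.94  0.6   0.71 -2.25]
```

View pics/w11c.png

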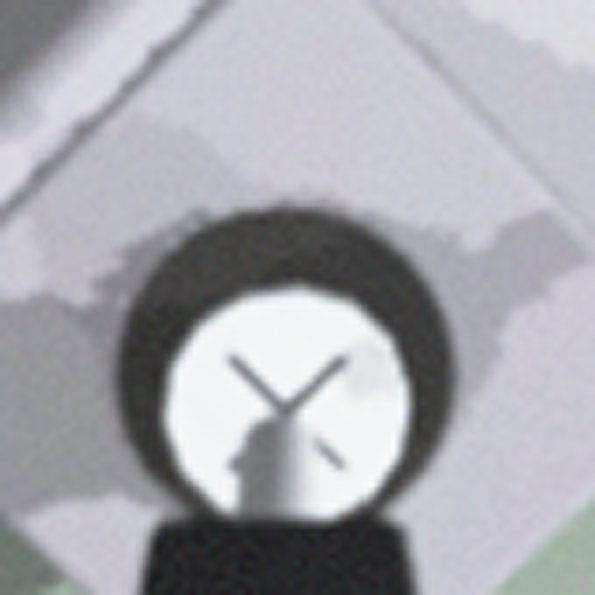

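View pics/s11c.png

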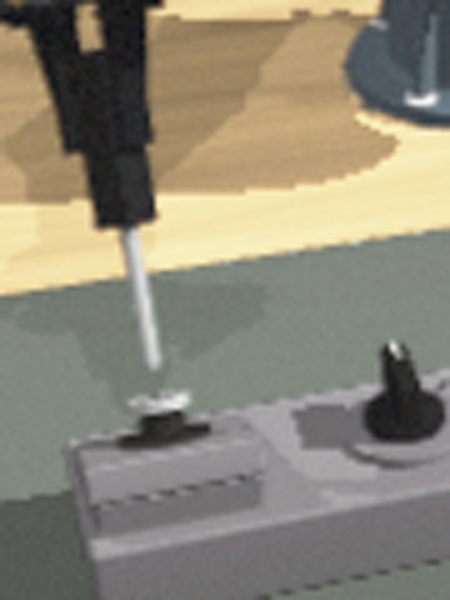

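Run:
```python
import cv2
cv2.imwrite("pics/w10c.png",cv2.resize(cv2.imread("pics/w10.png")[165:225,250:310],None,fx=10,fy=10,interpolation=cv2.INTER_CUBIC))
```

```text
(no output)
```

View pics/w10c.png

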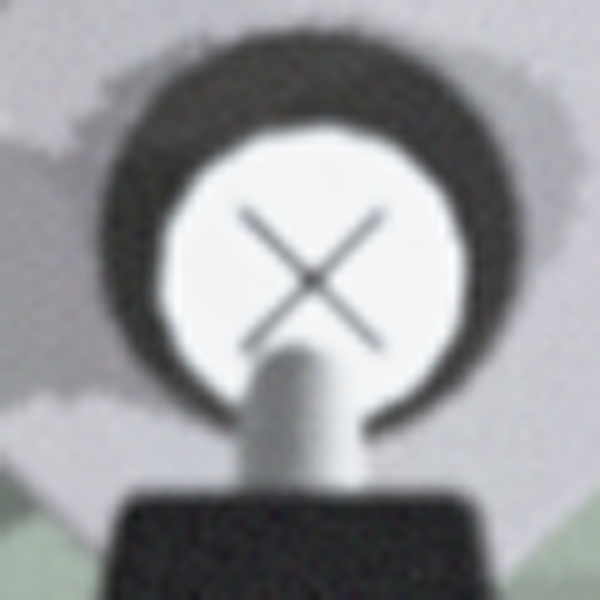

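Run:
```python
from tgt import *
import pickle
L=lambda k:pickle.load(open(f"pics/{k}.pkl","rb"))
V={"w3":(85+26-.4,150+55-.4),"w5":(130+78/4-.4,100+186/4-.4),"w10":(250+31.2-.45,165+28.2-.45),"w11":(240+286/7-.43,140+408/7-.43)}
r={k:ray("wrist",u,L(k)[1]) for k,u in V.items()}
def tri(ks):
    A=sum(np.eye(3)-np.outer(r[k][1],r[k][1]) for k in ks);B=sum((np.eye(3)-np.outer(r[k][1],r[k][1]))@r[k][0] for k in ks);return np.linalg.solve(A,B)
X=tri(V);print(X,tri(["w5","w10","w11"]),tri(["w3","w5","w11"]))
for k in V: print(k,(proj("wrist",X,L(k)[1])-V[k]).round(2))
# tip fit using w9,w10,w11
W9=lambda x,y:np.array([245+x/8-.44,170+y/8-.44]);W10=lambda x,y:np.array([250+x/10-.45,165+y/10-.45]);W11=lambda x,y:np.array([240+x/7-.43,140+y/7-.43])
obs=[("w9",(-.003,0,0),W9(278,236)),("w10",(-.003,0,0),W10(302,345)),("w11",(-.003,0,0),W11(273,420)),
 ("w9",(-.012,.075,0),W9(281,357)),("w10",(-.012,.075,0),W10(300,494)),("w11",(-.012,.075,0),W11(279,521))]
def tl(q,P):
    v=Ro.from_euler("zx",np.radians([q[2],q[3]])).apply([P[0],-P[1],P[2]]);return np.array([q[0]/1e3,q[4]/1e3,q[1]/1e3])+v
def f(q):
    o=[]
    for k,P,u in obs:
        a,ci=L(k);o+=list((proj("wrist",a["position"]+Ro.from_quat(a["tool_rot"]).as_matrix()@tl(q,P),ci)-u)/.4)
    return np.array(o+[(q[4]-119.3)/1,(q[2]-.5)/1,q[3]/.5])
s=least_squares(f,[0,0,0,0,119]);q=s.x;print(q.round(2),f(q).round(1));print(np.sqrt(np.diag(np.linalg.inv(s.jac.T@s.jac))).round(2))
for k in("w10","w11"):
    a,_=L(k);R=Ro.from_quat(a["tool_rot"]).as_matrix();t=a["position"]+R@tl(q,(0,0,0));d=t-X;h=d@n;lat=d-h*n
    ax=R@(tl(q,(0,1,0))-tl(q,(0,0,0)));print(k,"tip",t.round(4),"h",h.round(4),"lat",lat.round(4),"axis err deg",np.degrees(np.arccos(ax@n)).round(2),(np.degrees(np.cross(ax,n))).round(2))
```

```text
[ 0.50718698 -0.28629852  0.09413112] [ 0.50742837 -0.28643062  0.09444319] [ 0.50709396 -0.2862735   0.09359159]
w3 [-0.65  0.88]
w5 [-0.1  -0.12]
w10 [-0.18 -0.91]
w11 [-0.01 -0.15]
[ -3.13   0.33   0.95  -0.17 119.32] [-0.1 -0.7 -1.3  1.1  1.7 -0.2 -0.5 -2.   0.   1.1  0.4  0.9  0.   0.4
 -0.3]
[0.32 0.2  0.19 0.18 1.  ]
w10 tip [ 0.4805 -0.2864  0.1443] h 0.0568 lat [-0.0027  0.0007 -0.0013] axis err deg 0.4 [-0.17 -0.34 -0.09]
w11 tip [ 0.5027 -0.2884  0.105 ] h 0.0118 lat [ 0.0004 -0.0019  0.0002] axis err deg 0.21 [ 0.19 -0.03  0.09]
```

>>> jog_arm(increments=[[[0.2,0,0,0.001,0.001,-0.0025,1],[0.2,0,0,0.002,0.002,-0.005,1],[0.2,0,0,0.003,0.002,-0.0073,1],[0.2,0,0,0.003,0.002,-0.0073,1],[0.2,0,0,0.003,0.002,-0.0073,1]]])

```text
time: 13.5
position: [0.4556, -0.2892, 0.2059]
tool_rot: [-0.582, 0.107, -0.398, 0.701]
ft_force: [0.3, 0.5, -0.9]
grip_width: 0.0242
```

```bash
cat > chk.py <<'E'
import sys
from tgt import *
o=get_obs();R=Ro.from_quat(o["tool_rot"]).as_matrix()
q=np.array([-3.13,.33,.95,-.17,119.32]);X=np.array([.5072,-.2864,.0940])
ax=R@Ro.from_euler("zx",np.radians(q[2:4])).apply([0,-1,0]);t=o["position"]+R@np.array([q[0],q[4],q[1]])/1e3
d=t-X;h=d@n;print("t",o["time"],"h",h.round(4),"lat",(d-h*n).round(4),"axcorr",np.degrees(np.cross(ax,n)).round(2),"F",o["ft_force"].round(2),"Fn",(o["ft_force"]@n).round(2),"gw",o["grip_width"])
E
python3 chk.py; python3 shot.py w12
python3 - <<'E'
import cv2
cv2.imwrite("pics/w12c.png",cv2.resize(cv2.imread("pics/w12.png")[140:225,240:325],None,fx=7,fy=7,interpolation=cv2.INTER_CUBIC))
E
```

```text
t 13.5 h 0.0039 lat [0.     0.0003 0.    ] axcorr [ 0.02 -0.04  0.01] F [ 0.25  0.52 -0.89] Fn -0.92 gw 0.024224336359217814
13.5 [ 0.4556 -0.2892  0.2059] [[0.66, 0.435, 0.613], [-0.683, 0.006, 0.731], [0.314, -0.901, 0.3]] [ 0.25  0.52 -0.89] 0.024224336359217814 [-0.99  0.35  1.94  0.61  0.69 -2.26]
```

View pics/w12c.png

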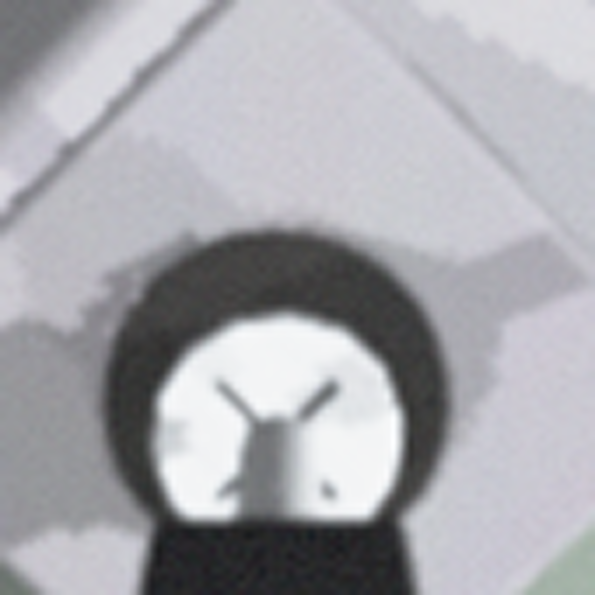

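Run:
```python
from tgt import *
import pickle
for k in("w11","w12"):
    a,ci=pickle.load(open(f"pics/{k}.pkl","rb"));R=Ro.from_quat(a["tool_rot"]).as_matrix()
    c=lambda X:((proj("wrist",X,ci)-[240,140]+.43)*7).round(0)
    X=np.array([.5072,-.2864,.0940]);q=np.array([-3.13,.33,.95,-.17,119.32])
    x,y=np.array([np.cos(ya),np.sin(ya),0]),np.array([-np.sin(ya),np.cos(ya),0]); xs=np.cross(y,n)
    print(k,"cross",c(X),"arms",[c(X+.008*s) for s in(xs,-xs,y,-y)],"disc edge",[c(X+.016*s) for s in((xs+y)/2**.5,-(xs+y)/2**.5,(xs-y)/2**.5,(y-xs)/2**.5)])
    rot=Ro.from_euler("zx",np.radians(q[2:4]));T=lambda P:a["position"]+R@(np.array([q[0],q[4],q[1]])/1e3+rot.apply([P[0],-P[1],P[2]]))
    print(" tipc",c(T((0,0,0))),"edge-x",c(T((-.003,0,0))),"shoulder",[c(T((-.005,hh,0))) for hh in(.003,.006,.01)],"handle",c(T((-.012,.075,0))))
```

```text
w11 cross [285. 407.] arms [array([328., 449.]), array([242., 365.]), array([328., 365.]), array([242., 448.])] disc edge [array([406., 407.]), array([164., 407.]), array([285., 523.]), array([286., 288.])]
 tipc [278. 442.] edge-x [278. 419.] shoulder [array([278., 410.]), array([278., 416.]), array([278., 424.])] handle [280. 523.]
w12 cross [276. 436.] arms [array([319., 478.]), array([231., 393.]), array([320., 393.]), array([232., 478.])] disc edge [array([400., 436.]), array([151., 436.]), array([275., 554.]), array([276., 314.])]
 tipc [278. 442.] edge-x [278. 419.] shoulder [array([278., 410.]), array([278., 416.]), array([278., 424.])] handle [280. 524.]
```

Run:
```python
import cv2
for k in("w9","w12"):
    cv2.imwrite(f"pics/{k}d.png",cv2.convertScaleAbs(cv2.resize(cv2.imread(f"pics/{k}.png")[195:335,235:325],None,fx=6,fy=6,interpolation=cv2.INTER_CUBIC)[:600*2],alpha=1.8,beta=25)[230:830])
```

```text
(no output)
```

View pics/w9d.png

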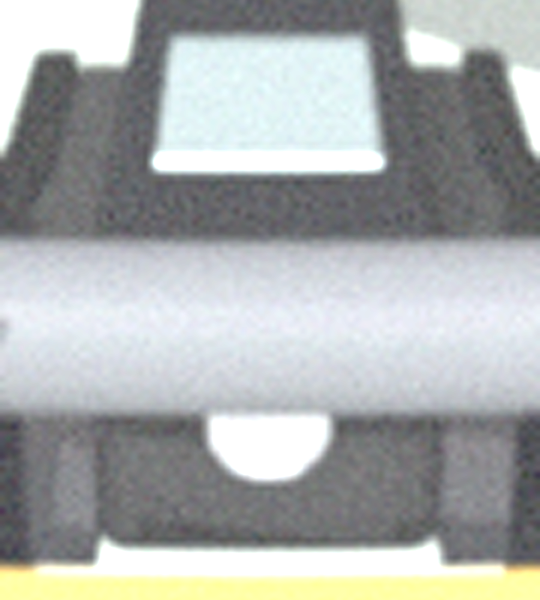

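View pics/w12d.png

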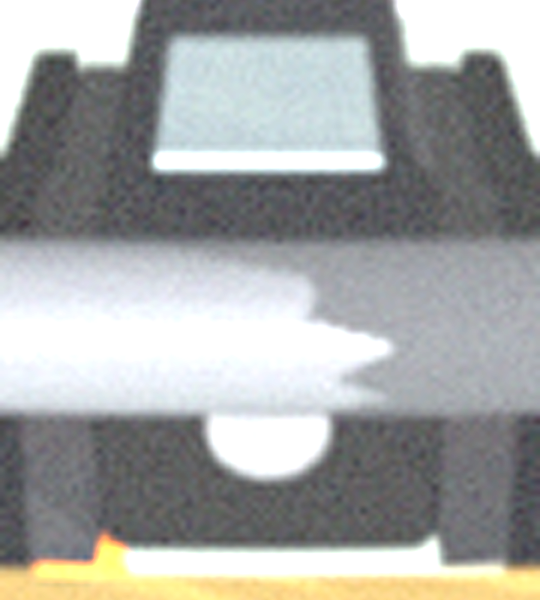

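Run:
```python
from tgt import *
import pickle
a,ci=pickle.load(open("pics/w9.pkl","rb"));R=Ro.from_quat(a["tool_rot"]).as_matrix()
obs=[((.012,.165,0),323.75),((.0053,.165,0),313.25),((-.012,.075,0),214.2)]
T=lambda q,P,L:a["position"]+R@(np.array([q[0]/1e3,L,.0003])+Ro.from_euler("z",q[1],degrees=True).apply([P[0],-P[1],P[2]]))
for L in(.118,.1193,.1205):
    f=lambda q:[proj("wrist",T(q,P,L),ci)[1]-v for P,v in obs]
    s=least_squares(f,[-2,.5]);print(L,s.x.round(2),np.round(s.fun,2),"tip edge row",proj("wrist",T(s.x,(-.003,0,0),L),ci)[1],"shoulder",[proj("wrist",T(s.x,(-.005,h,0),L),ci)[1].round(2) for h in(.002,.004,.008)],"seen",170+236/8-.44)
```

```text
0.118 [-1.03 -0.5 ] [ 1.35 -1.21 -0.1 ] tip edge row 201.39124377726722 shoulder [np.float64(199.69), np.float64(200.2), np.float64(201.24)] seen 199.06
0.1193 [-1.15 -0.14] [ 1.24 -1.11 -0.1 ] tip edge row 200.9223151041633 shoulder [np.float64(199.24), np.float64(199.76), np.float64(200.82)] seen 199.06
0.1205 [-1.26  0.19] [ 1.15 -1.02 -0.09] tip edge row 200.48984504868346 shoulder [np.float64(198.83), np.float64(199.36), np.float64(200.43)] seen 199.06
```

```bash
sed -i 's/q=np.array(\[-3.13,.33,.95,-.17,119.32\])/q=np.array([-2.2,.2,.45,-.1,119.4])/' chk.py
cat >> chk.py <<'E'
H=float(sys.argv[1]) if len(sys.argv)>1 else 0
rot=Ro.from_rotvec(np.cross(ax,n)); Rn=rot.as_matrix()@R
print("to h",H,"rv",np.degrees(rot.as_rotvec()).round(2),"shift",(X+n*H-Rn@np.array([q[0],q[4],q[1]])/1e3-o["position"]).round(4))
E
python3 chk.py 0.002;python3 chk.py -0.004|tail -1
```

```text
t 13.55 h 0.0038 lat [ 0.0006 -0.0005  0.0003] axcorr [0.29 0.38 0.14] F [-0.49 -0.94 -1.73] Fn -1.35 gw 0.023734556373207736
to h 0.002 rv [0.29 0.38 0.14] shift [ 0.0009 -0.0002 -0.0016]
to h -0.004 rv [0.29 0.38 0.14] shift [ 0.0034 -0.0001 -0.0071]
```

>>> jog_arm(increments=[[[0.3,0.4,0.1,0.0009,-0.0002,-0.0016,1],[0.3,0.4,0.1,0.0009,-0.0002,-0.0016,1],[0.3,0.4,0.1,0.0017,-0.0002,-0.0034,1],[0.3,0.4,0.1,0.0026,-0.0001,-0.0053,1],[0.3,0.4,0.1,0.0034,-0.0001,-0.0071,1],[0.3,0.4,0.1,0.0034,-0.0001,-0.0071,1]]])

```text
time: 14.15
position: [0.4591, -0.2893, 0.1986]
tool_rot: [-0.581, 0.11, -0.396, 0.703]
ft_force: [0.3, 0.8, 0.2]
grip_width: 0.0242
```

```bash
python3 chk.py -0.008; python3 shot.py w13; python3 chk.py -0.008
python3 - <<'E'
import cv2
cv2.imwrite("pics/w13c.png",cv2.resize(cv2.imread("pics/w13.png")[140:225,240:325],None,fx=7,fy=7,interpolation=cv2.INTER_CUBIC))
E
```

```text
t 14.15 h -0.0042 lat [-0.0001  0.0001 -0.0001] axcorr [-0.01 -0.03 -0.  ] F [0.3  0.79 0.17] Fn 0.02 gw 0.024163741969375093
to h -0.008 rv [-0.01 -0.03 -0.  ] shift [ 0.0016  0.     -0.0034]
14.15 [ 0.4591 -0.2893  0.1986] [[0.663, 0.428, 0.614], [-0.683, 0.011, 0.73], [0.306, -0.904, 0.3]] [0.3  0.79 0.17] 0.024163741969375093 [-0.98  0.37  1.94  0.61  0.68 -2.26]
t 14.2 h -0.0041 lat [-0.0001  0.     -0.0001] axcorr [-0.   -0.03 -0.  ] F [ 0.22 -0.7   0.15] Fn 0.06 gw 0.023967010286727396
to h -0.008 rv [-0.   -0.03 -0.  ] shift [ 0.0017  0.     -0.0035]
```

View pics/w13c.png

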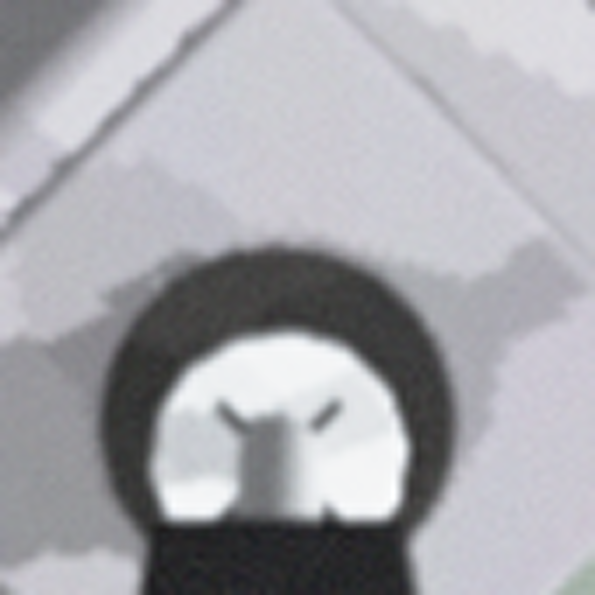

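Run:
```python
from tgt import *
import pickle
k="w13"
a,ci=pickle.load(open(f"pics/{k}.pkl","rb"));R=Ro.from_quat(a["tool_rot"]).as_matrix()
c=lambda X:((proj("wrist",X,ci)-[240,140]+.43)*7).round(0)
y=np.array([-np.sin(ya),np.cos(ya),0]); xs=np.cross(y,n)
for s in(0,.002,.004):
    X=np.array([.5072,-.2864,.0940])-n*s
    print(s,"cross",c(X),"arms",[c(X+.010*v) for v in(xs,-xs,y,-y)],"disc",[c(X+.016*v) for v in((xs+y)/2**.5,-(xs+y)/2**.5,(xs-y)/2**.5,(y-xs)/2**.5)])
q=np.array([-2.2,.2,.45,-.1,119.4])
rot=Ro.from_euler("zx",np.radians(q[2:4]));T=lambda P:a["position"]+R@(np.array([q[0],q[4],q[1]])/1e3+rot.apply([P[0],-P[1],P[2]]))
print(" tipc",c(T((0,0,0))),"edge-x",c(T((-.003,0,0))),"shoulder",[c(T((-.005,hh,0))) for hh in(.001,.002,.004,.006,.01)],"handle",c(T((-.012,.075,0))))
```

```text
0 cross [277. 459.] arms [array([333., 513.]), array([220., 404.]), array([334., 404.]), array([221., 513.])] disc [array([404., 459.]), array([150., 459.]), array([277., 580.]), array([277., 334.])]
0.002 cross [277. 455.] arms [array([333., 508.]), array([221., 400.]), array([333., 400.]), array([221., 508.])] disc [array([404., 455.]), array([150., 455.]), array([277., 575.]), array([277., 330.])]
0.004 cross [277. 451.] arms [array([332., 504.]), array([221., 396.]), array([333., 396.]), array([222., 504.])] disc [array([403., 451.]), array([151., 451.]), array([277., 571.]), array([277., 327.])]
 tipc [277. 449.] edge-x [277. 426.] shoulder [array([277., 413.]), array([277., 415.]), array([277., 418.]), array([277., 422.]), array([277., 430.])] handle [278. 526.]
```

>>> jog_arm(increments=[[[0,0,0,0.0008,0,-0.0017,1],[0,0,0,0.0016,0,-0.0035,1],[0,0,0,0.0016,0,-0.0035,1],[0,0,0,0.0016,0,-0.0035,1]]])

```text
time: 14.6
position: [0.4607, -0.2893, 0.1953]
tool_rot: [-0.581, 0.11, -0.396, 0.703]
ft_force: [-1.7, 0.2, 1.9]
grip_width: 0.0242
```

```bash
python3 chk.py -0.008|head -1; python3 shot.py w14
python3 - <<'E'
from h import *
cv2.imwrite("pics/scene14.png",cv2.cvtColor(camera("scene"),cv2.COLOR_RGB2BGR))
def c(f0,x,y,w,h,f,n): cv2.imwrite(n,cv2.resize(cv2.imread(f0)[y:y+h,x:x+w],None,fx=f,fy=f,interpolation=cv2.INTER_CUBIC))
c("pics/w14.png",240,140,85,85,7,"pics/w14c.png");c("pics/scene14.png",140,170,60,70,8,"pics/s14c.png");c("pics/scene11.png",140,170,60,70,8,"pics/s11d.png")
E
python3 chk.py -0.008|head -1
```

```text
t 14.6 h -0.008 lat [-0.0001 -0.     -0.    ] axcorr [-0.   -0.03 -0.  ] F [-1.71  0.15  1.89] Fn 2.43 gw 0.024167435297432767
14.6 [ 0.4607 -0.2893  0.1953] [[0.663, 0.428, 0.614], [-0.683, 0.011, 0.73], [0.306, -0.904, 0.3]] [-1.71  0.15  1.89] 0.024167435297432767 [-0.98  0.38  1.94  0.62  0.67 -2.26]
t 14.7 h -0.0079 lat [-0.0001 -0.     -0.    ] axcorr [-0.   -0.02 -0.  ] F [0.14 0.41 1.23] Fn 1.05 gw 0.02375857729986428
```

View pics/w14c.png

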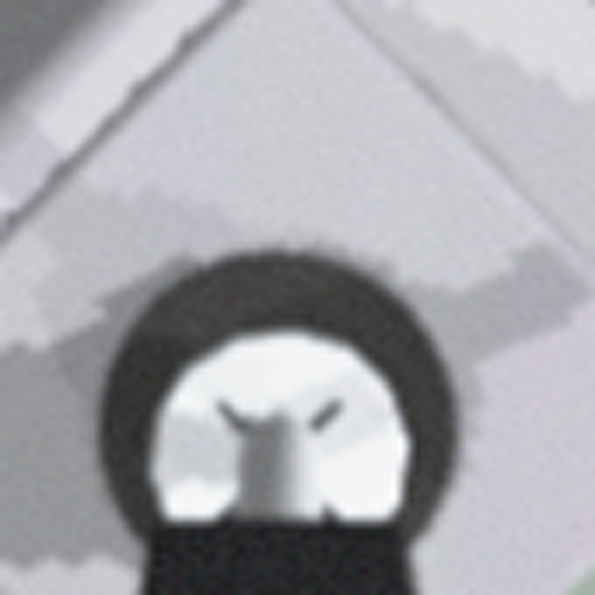

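View pics/s14c.png

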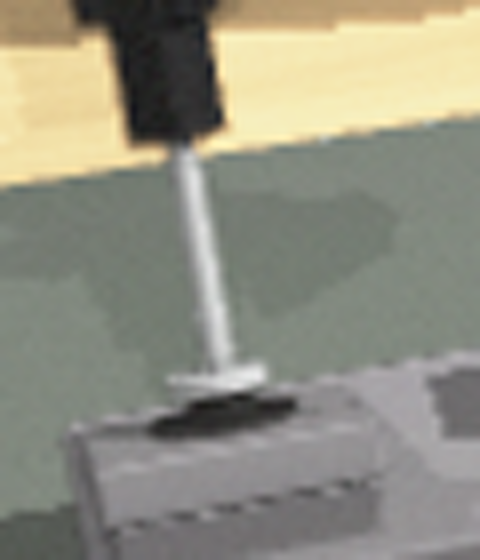

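View pics/s11d.png

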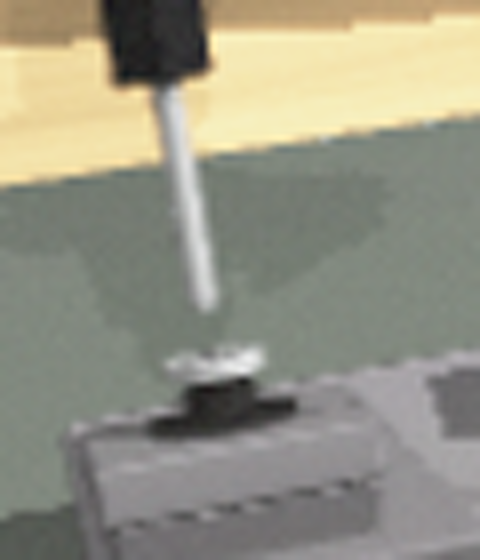

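The pad has clearly sunk, and only the probe touches it. I'll take the sink depth and tip centring from the scene pictures.

Run:
```python
from tgt import *
X=np.array([.5072,-.2864,.0940])
print("px per 8mm n:",proj("scene",X),proj("scene",X-.008*n)-proj("scene",X))
y=np.array([-np.sin(ya),np.cos(ya),0]);xs=np.cross(y,n)
print("y edges",proj("scene",X-.008*n+.016*y),proj("scene",X-.008*n-.016*y)," xs/mm",(proj("scene",X+xs*.01)-proj("scene",X))/10,(proj("scene",X+y*.01)-proj("scene",X))/10)
print("axis dir",proj("scene",X+.07*n)-proj("scene",X))
a=cv2.imread("pics/scene11.png");b=cv2.imread("pics/scene14.png")
c=lambda im:cv2.resize(im[205:228,155:180],None,fx=16,fy=16,interpolation=cv2.INTER_CUBIC)
im=np.hstack([c(a),c(b)]);print(im.shape);cv2.imwrite("pics/cmp14.png",im)
```

```text
px per 8mm n: [166.76257059 214.06855871] [0.55096727 3.00852468]
y edges [173.50318299 215.9257972 ] [161.08221974 218.23612082]  xs/mm [0.03309634 0.05232842] [ 0.38787848 -0.07149446]
axis dir [ -4.87309181 -26.60923411]
(368, 800, 3)
```

View pics/cmp14.png

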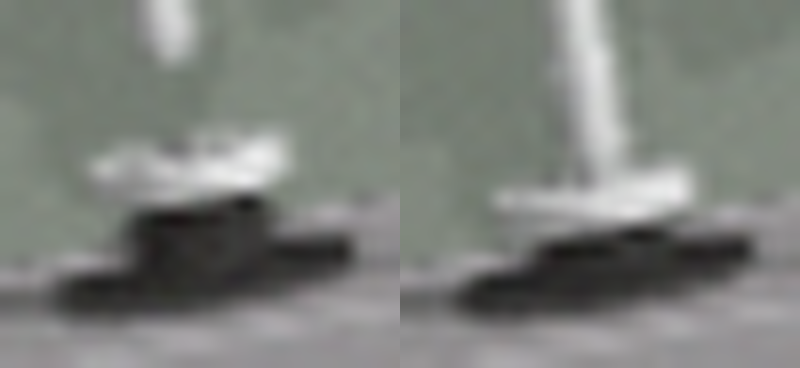

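Sink is about 5.5 to 6 mm. Both cameras suggest the tip is about 2 mm off the cross, toward tool -x. I'll lift clear, shift and look again.

>>> jog_arm(increments=[[[0,0,0,-0.0021,-0.0001,0.0045,1],[0,0,0,-0.0042,-0.0002,0.0091,1],[-0.2,-0.25,-0.1,-0.0029,-0.001,0.0097,1],[-0.2,-0.25,-0.1,-0.0029,-0.001,0.0097,1],[-0.2,-0.25,-0.1,-0.0029,-0.001,0.0097,1]]])

```text
time: 15.2
position: [0.4577, -0.2902, 0.205]
tool_rot: [-0.582, 0.108, -0.398, 0.701]
ft_force: [-0.5, -0.0, -0.8]
grip_width: 0.0237
```

```bash
python3 chk.py -0.008; python3 shot.py w15
python3 - <<'E'
from h import *
cv2.imwrite("pics/scene15.png",cv2.cvtColor(camera("scene"),cv2.COLOR_RGB2BGR))
a=cv2.resize(cv2.imread("pics/w15.png")[140:225,240:325],None,fx=7,fy=7,interpolation=cv2.INTER_CUBIC)
b=cv2.resize(cv2.imread("pics/scene15.png")[195:232,160-8:172+8],None,fx=7,fy=16,interpolation=cv2.INTER_CUBIC)
cv2.imwrite("pics/w15c.png",a)
cv2.imwrite("pics/s15c.png",cv2.resize(cv2.imread("pics/scene15.png")[200:228,155:180],None,fx=16,fy=16,interpolation=cv2.INTER_CUBIC))
E
python3 chk.py -0.008|head -1
```

```text
t 15.2 h 0.0021 lat [ 0.0017 -0.0013  0.0008] axcorr [0.2  0.22 0.1 ] F [-0.49 -0.03 -0.81] Fn -0.53 gw 0.02368537495715505
to h -0.008 rv [0.2  0.22 0.1 ] shift [ 0.003   0.001  -0.0098]
15.2 [ 0.4577 -0.2902  0.205 ] [[0.66, 0.432, 0.614], [-0.683, 0.007, 0.73], [0.311, -0.902, 0.3]] [-0.49 -0.03 -0.81] 0.02368537495715505 [-0.99  0.36  1.94  0.61  0.69 -2.25]
t 15.3 h 0.002 lat [ 0.0016 -0.0012  0.0007] axcorr [0.18 0.21 0.09] F [-0.08  0.54 -0.09] Fn -0.06 gw 0.024010848532047872
```

View pics/w15c.png

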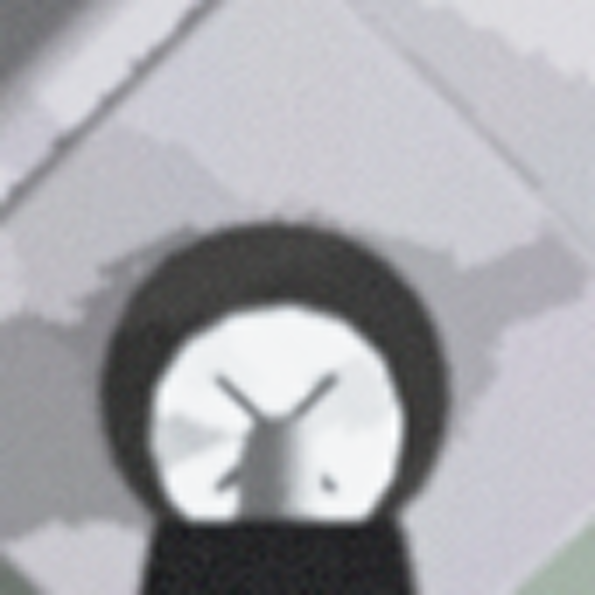

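View pics/s15c.png

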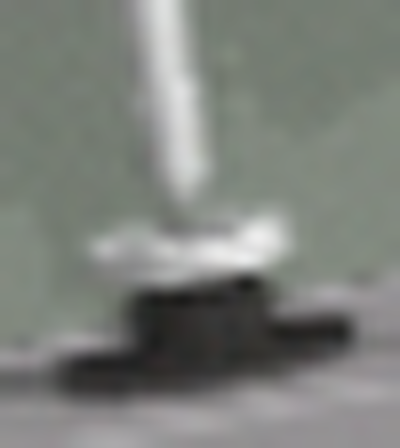

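>>> jog_arm(increments=[[[0,0,0,0.0012,0,-0.0026,1],[0,0,0,0.0024,0.0001,-0.0052,1],[0,0,0,0.0036,0.0001,-0.0078,1],[0,0,0,0.0048,0.0002,-0.0103,1],[0,0,0,0.0052,0.0002,-0.0112,1],[0,0,0,0.0052,0.0002,-0.0112,1],[0,0,0,0.0052,0.0002,-0.0112,1]]])

```text
time: 16.0
position: [0.4629, -0.29, 0.1937]
tool_rot: [-0.582, 0.108, -0.397, 0.701]
ft_force: [-0.7, -1.1, 1.7]
grip_width: 0.0238
```

```bash
python3 chk.py -0.0103; python3 shot.py w16 >/dev/null; python3 chk.py|head -1
python3 - <<'E'
from h import *
cv2.imwrite("pics/scene16.png",cv2.cvtColor(camera("scene"),cv2.COLOR_RGB2BGR))
a=cv2.resize(cv2.imread("pics/w16.png")[140:225,240:325],None,fx=7,fy=7,interpolation=cv2.INTER_CUBIC)
cv2.imwrite("pics/w16c.png",a)
c=lambda k:cv2.resize(cv2.imread(f"pics/scene{k}.png")[200:228,155:180],None,fx=16,fy=16,interpolation=cv2.INTER_CUBIC)
cv2.imwrite("pics/s16c.png",np.hstack([c(15),c(16)]))
# sub-pixel disc shift between scene15 and scene16: use left/right disc tips patches
def sh(x0,x1):
    A=cv2.cvtColor(cv2.imread("pics/scene15.png"),6).astype(np.float32);B=cv2.cvtColor(cv2.imread("pics/scene16.png"),6).astype(np.float32)
    t=A[210:220,x0:x1];best=None
    t8=cv2.resize(A,None,fx=8,fy=8,interpolation=cv2.INTER_CUBIC);b8=cv2.resize(B,None,fx=8,fy=8,interpolation=cv2.INTER_CUBIC)
    T=t8[8*211:8*219,8*x0:8*x1];S=b8[8*211-8:8*219+48,8*x0-8:8*x1+16]
    r=cv2.matchTemplate(S,T,cv2.TM_CCOEFF_NORMED);_,m,_,l=cv2.minMaxLoc(r);return (np.array(l)-8)/8,m
print(sh(158,164),sh(169,176))
E
python3 chk.py|head -1
```

```text
t 16.0 h -0.0103 lat [ 0.0016 -0.0012  0.0007] axcorr [0.19 0.21 0.09] F [-0.73 -1.1   1.75] Fn 1.91 gw 0.02383920109531142
to h -0.0103 rv [0.19 0.21 0.09] shift [-0.0012  0.0008 -0.0006]
t 16.05 h -0.0102 lat [ 0.0016 -0.0012  0.0007] axcorr [0.19 0.22 0.09] F [-1.3  -0.99  1.3 ] Fn 1.74 gw 0.02410837325192802
(array([0.875, 2.875]), 0.8378949761390686) (array([1.25, 2.5 ]), 0.7956685423851013)
t 16.1 h -0.0102 lat [ 0.0016 -0.0013  0.0007] axcorr [0.19 0.22 0.09] F [-1.78 -0.24  1.02] Fn 1.68 gw 0.023648751639285048
```

View pics/w16c.png

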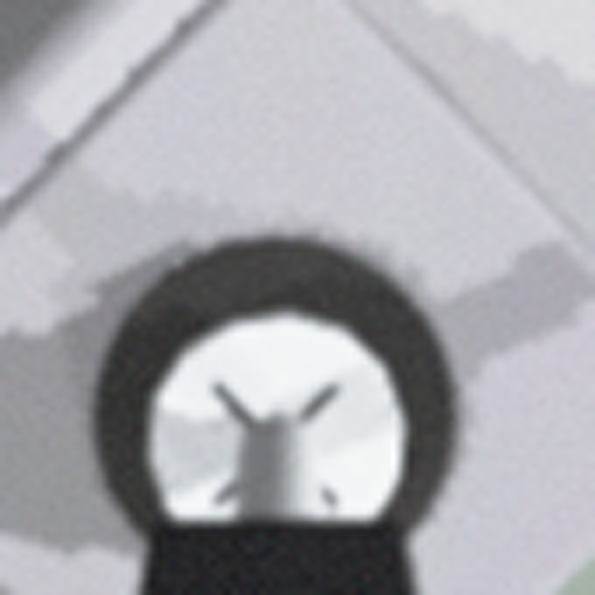

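View pics/s16c.png

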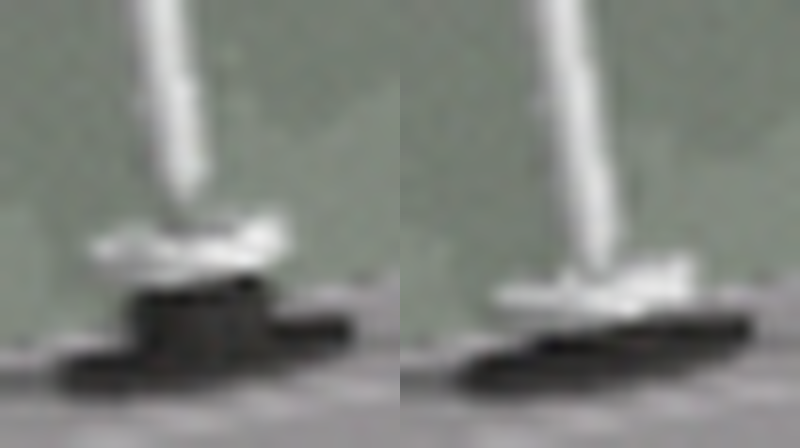

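>>> jog_arm(increments=[[[0,0,0,0.0002,0,-0.0004,1],[0,0,0,0.0002,0,-0.0004,1],[0,0,0,0.0002,0,-0.0004,1],[0,0,0,0.0002,0,-0.0004,1],[0,0,0,0.0002,0,-0.0004,1]]])

```text
time: 16.6
position: [0.4631, -0.29, 0.1934]
tool_rot: [-0.582, 0.108, -0.398, 0.701]
ft_force: [-1.7, -0.5, 1.1]
grip_width: 0.0238
```

```bash
for i in 1 2 3; do python3 chk.py|head -1; python3 -c "
from rig import *
import cv2
cv2.imwrite('pics/scene17.png',cv2.cvtColor(camera('scene'),cv2.COLOR_RGB2BGR))"; done; python3 -c "
import cv2
im=cv2.imread('pics/scene17.png')[60:270,100:420];cv2.imwrite('pics/s17c.png',cv2.resize(im,None,fx=2.4,fy=2.4,interpolation=cv2.INTER_CUBIC))"
```

```text
t 16.6 h -0.0107 lat [ 0.0016 -0.0012  0.0007] axcorr [0.19 0.22 0.09] F [-1.69 -0.55  1.1 ] Fn 1.72 gw 0.023829582802606646
t 16.65 h -0.0107 lat [ 0.0016 -0.0012  0.0007] axcorr [0.19 0.22 0.09] F [-1.66 -0.33  2.68] Fn 3.14 gw 0.02402829663882003
t 16.7 h -0.0107 lat [ 0.0016 -0.0012  0.0007] axcorr [0.19 0.22 0.09] F [-2.    0.29  1.5 ] Fn 2.2 gw 0.02366194543139138
```

View pics/s17c.png

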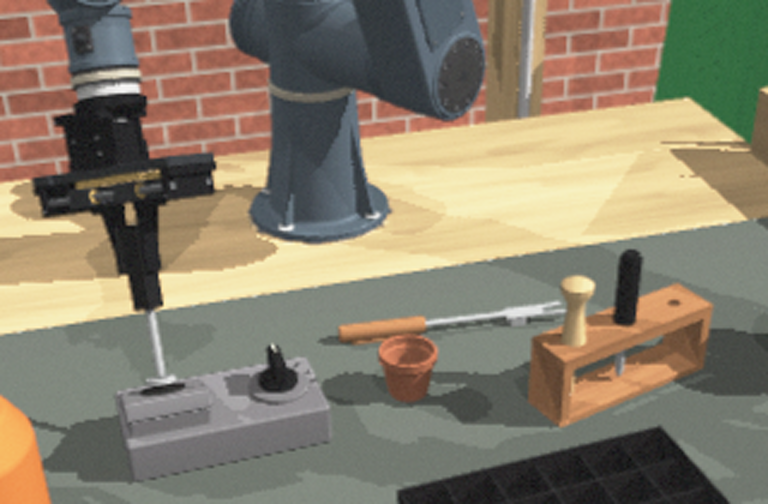

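The probe is held square on the pad with the pad about half sunk, and nothing else touches the stand. The other objects haven't moved, so I'm handing in.

```bash
python3 -c "
from rig import *
print(hand_in())"
```

```text
the job is handed in; nothing more can be done
None
```

I turned the knob to its anticlockwise stop, then took the square-handled probe from the rack. It was handed in at 16.7 s, still held and pressing on the pad.

- **Knob:** the stop was felt as a steady torque with the grip slipping. Afterwards its white line read 182.4° against a stand direction of 182.1°, in line with the end tick. An earlier, poorer view had read 176°.
- **Probe tip:** it is on the cross to within about 1 mm. My first press looked about 2 mm off, so I lifted clear, shifted and pressed again. The wrist and scene cameras still differed by about 1 mm. The wrist view could not show whether it was seeing the tip's edge or the shaft's shoulder.
- **Squareness:** the probe is within about half a degree of the pad's normal by my estimate.
- **Pad sink:** about 7 to 8 mm by the scene picture and the arm's travel. The noisy force reading was about 3 N after taking off the offset, where 8 mm should give 3.3 N.
- **Other things:** in the last scene picture only the probe touched the stand. The dibber, widger, clay pot and weeder were where they started. The blue pot was out of that view, and only part of the watering can and seed tray showed, but nothing went near them.

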